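Fit a sprung label-roll spindle into its stand at the dispensary bench

ROBOT

A 6-joint arm with a two-finger parallel gripper is mounted at the origin on the work surface. World frame = base frame: x ahead of the robot, y to its left, z up, the work surface at z = 0. Lengths are in m, angles in rad, forces in N, time in s.
With the tool pointing down it reaches from about 0.35 to 0.975 m from the base axis. Payload 4.9 kg.
Tool frame: the origin (TCP) lies on the centre line of the jaws, within the pads' length; the fingertips stand 11 mm ahead of it and the grasp point (between the pads) lies 8 mm behind it; z points along the fingers, y is the direction in which the jaws open and shut (so a half turn about z gives the same grasp; the last joint's range is limited). The gripper opens to 85 mm and grips with 20 to 120 N. Pads are 22 mm wide; open, the fingers measure 114 mm over their backs; the gripper's body (76 mm by 85 mm) begins 54 mm behind the grasp point. The pads swing forward as they close: fully open they stand 13 mm farther back than shut.
Start: joints at [-1.418, 0.053, 1.613, -0, 1.476, -0.119], TCP at [0.168, -0.602, 0.208] pointing down, gripper open.
Joint ranges: [-3.01, 3.01], [-1.01, 2.22], [0.06, 2.58], [-1.02, 4.17], [0.09, 2.62], [-3.14, 3.14]. Speed limits (rad/s): [2.57, 2.57, 3.14, 3.14, 3.14, 3.14].

INTERFACE

Orientations are given as a rotation vector (axis times angle).
In Python, from station import ctrl gives the robot as it stands.
- The arm moves only by the shell command python3 -m crank 'ROWS' [OPENING] [FORCE]. ROWS is JSON, a list of rows, each an object of numbers: "x", "y", "z": the shift along the tool's x, y, z as a fraction of full scale; "roll": the turn about the tool's z as a fraction of full scale. In form: [{"x": .., "y": .., "z": .., "roll": ..}, ...]. A call has 1 to 10 rows; each row shifts and turns the commanded pose from where the row before left it, along the tool's axes as they then stand; what a row does not reach is not made up. Full scale, the value 1, is 0.06 m for a shift and 0.12 rad for a turn. A row lasts 1/8 s, in which the tool goes at most 62.5 mm and 10.7 degrees, less where a joint would pass 70% of its speed; a pose out of reach is approached as far as the arm can. A call with a number of a shift or a turn outside -1 to 1 is refused whole. A call with a gripper value outside its range is refused whole. OPENING is the closure, from 0 (fully open) to 1 (shut), set as the call begins (- or left out, the last holds). The fingers move at their own pace and stop on an object; FORCE is the grip in N (left out, the last holds). Time passes only in rows, so rows that do not move let the fingers close. It gives the time, the measured TCP pose, the force and the opening at its end, in the units of the state.
- ctrl.get_obs(): the state, without advancing time (a new reading comes with each control period).
- ctrl.get_image(name): name is "side" or "top"; returns a dict with "img" (420x560x3 uint8, red, green, blue), "K" (3x3 intrinsics, pixels), "k1" (the pictures are not rectified: a ray, as slopes to the right and down, at radius r is drawn at 1 + k1 r^2 times it, then the intrinsics apply), "rvec" (rotation vector, rad) and "tvec" (3), from world to camera coordinates, as OpenCV has them. Camera axes: x right, y down, z forward; pixel columns grow to the right and rows downward; lengths in m; the calibration is good to about 2 mm. A picture is of the moment at which its call begins. There is no depth.
- ctrl.finish_job(): hands the job in, once; it reports no verdict.
The state is a dict: "t": time; "q": joint angles; "dq": joint speeds; "effort": joint torques, N m; "tool_pos": TCP position; "tool_rot": TCP orientation; "contact_force": force on the tool from outside, world axes, zero at the start; "wrist_torque": the same for the moment, N m; "opening": finger opening in m.
Only numpy, scipy, OpenCV 4.12 (cv2) and the standard library are available. Lean on these libraries where they do the work, as an engineer would, in place of code of your own. Each camera call takes 0.05 s, during which the arm holds its last target.

TASK

Fit the label roll into its stand: compress the spindle's sprung steel nose to get the spindle between the two cheeks, the nose in the small cup of the tall cheek and the thick fixed end in the large cup of the low cheek, then let the spring hold it so that both ends are fully home in their cups. Leave the loose jars, cartons and spatula on the bench where they are.

Things in the scene. Friction and masses are not known exactly. Their poses are not given: they have to be found in the camera images.
- stand: Fixed roll stand: steel base, aluminium U-shaped yoke with two cheeks 154 mm apart, each with a round cup in its inner face at x = 0. Origin: centre of its underside; z up; y along the cup line, +y to the TALL cheek. The yoke is rigid, but its height varies and is NOT REPORTED: both cup centres lie at the same height, somewhere from 78 to 94 mm up, to be found by touch or sight.
- tall_cheek (a point): Point at bench height straight below the middle of the tall cheek's inner face (stand y = +77 mm); axes as the stand. Cheek 50 mm wide (x), 16 mm thick; its flat face goes on to 65 mm above the cup centre. Its SMALL cup is a blind hole 19 mm in diameter, 10 mm deep, mouth chamfered 2 mm. The crossbar between the cheeks has its top 48 mm below the cup centres.
- low_cheek (a point): Point at bench height straight below the middle of the low cheek's inner face (stand y = -77 mm); axes as the stand. Cheek 50 mm wide, 16 mm thick, ending 20 mm above the cup centre. Its LARGE cup is a blind hole 27 mm in diameter, 10 mm deep, mouth chamfered 2 mm.
- roll_centre (a point): Centre of the loose spindle (about 240 g), on its axis, 28 mm above the bench at the start; its y is the axis, +y to the sprung nose, z up at the start. Paper roll 50 mm in diameter, 64 mm long, between two square flanges 56 x 56 x 4 mm that stop it rolling: grasp the roll between them. Length over the tips: 180 mm free, 174 mm seated in both cups, 148 mm fully compressed.
- nose_tip (a point): Tip of the sprung steel nose, on the axis, 14 mm in diameter, tapered over its last 4 mm to 8 mm across; it leaves a 22 mm barrel that ends 56 mm from roll_centre. 93 mm from roll_centre along +y when free, slides in up to 32 mm; spring 2.2 N when free plus 0.22 N for each mm, 9.2 N fully in. Seated, it is at stand y = +87 mm.
- fixed_tip (a point): Tip of the thick fixed end, on the axis, always 87 mm from roll_centre along -y: 22 mm in diameter, tapered over its last 5 mm to 16 mm across. Seated, it is at stand y = -87 mm.
- pill_bottle: Bystander: small white jar, 40 mm in diameter, 75 mm tall, between stand and spindle; origin at its underside.
- amber_jar: Bystander: amber jar, 56 mm in diameter, 85 mm tall; origin at its underside.
- carton_a: Bystander: white medicine carton 55 x 110 x 40 mm; origin at its underside.
- carton_b: Bystander: white medicine carton 60 x 100 x 30 mm; origin at its underside.
- spatula: Bystander: spatula 190 mm long lying on the bench; origin on its underside.
Mind the look-alikes: they are no part of the job. What is shaped like the part that bears roll_centre but red is not meant. Of the things that look like the stand, take the one that is farthest from the robot's base at the start.

How it is judged:
At the end, for the whole second after the job is handed in: Released for a second: nose tip 6 mm or more into the tall cheek's small cup, fixed tip 6 mm or more into the low cheek's large cup, roll centre within 6 mm of the stand's cup line in x and 72 to 99 mm up, axis within 0.06 rad of the stand's y, bystanders within 30 mm of their starts (y of nose_tip in the frame of stand above 0.083 m and y of fixed_tip in the frame of stand below -0.083 m and x of roll_centre in the frame of stand between -0.006 and 0.006 m and z of roll_centre in the frame of stand between 0.072 and 0.099 m and angle between the y axis of roll_centre and the y axis of stand, either way round below 0.06 rad and distance of each of pill_bottle, amber_jar, carton_a, carton_b, spatula from where it was at the start of the episode below 0.03 m); the robot touches nothing.
It fails at once if a loose bystander is shoved or knocked away by more than 30 mm (distance of any of pill_bottle, amber_jar, carton_a, carton_b, spatula from where it was at the start of the episode above 0.03 m).
It also fails if it takes over 51 s, if anything falls off the work surface, if the arm or the gripper's body presses on something with over 40 N, if the wrist force passes 120 N, or if a joint passes its speed limit or range.

## Working session

There is one attempt and no reset: what is moved stays moved. The work goes in short steps, Python scripts to look and compute and a shell command to move; the robot and the scene stay as the last step left them, time stands still between calls to the robot, and variables do not carry over. Pictures are saved under pics/ and viewed, and the job is handed in when it is done.

```bash
ls; mkdir -p pics; cat > h.py <<'E'
import numpy as np,cv2
from station import ctrl
def snap(n,f):
    d=ctrl.get_image(n); cv2.imwrite(f'pics/{f}.png',d['img'][:,:,::-1]); np.savez(f'pics/{f}.npz',**{k:d[k] for k in('img','K','k1','rvec','tvec')}); return d
def load(f): return np.load(f'pics/{f}.npz')
def ray(d,u,v):
    K=d['K'];p=np.array([(u-K[0,2])/K[0,0],(v-K[1,2])/K[1,1]]);k=float(d['k1']);s=p.copy()
    for _ in range(50): s=p/(1+k*(s@s))
    R,_=cv2.Rodrigues(np.array(d['rvec'],float)); t=np.array(d['tvec'],float).ravel()
    return -R.T@t, R.T@np.array([s[0],s[1],1.])
def atz(d,u,v,z):
    o,r=ray(d,u,v); return o+r*(z-o[2])/r[2]
def tri(d1,p1,d2,p2):
    o1,r1=ray(d1,*p1);o2,r2=ray(d2,*p2)
    A=np.stack([r1,-r2],1);s=np.linalg.lstsq(A,o2-o1,rcond=None)[0]
    a=o1+s[0]*r1;b=o2+s[1]*r2;return (a+b)/2,np.linalg.norm(a-b)
def proj(d,P):
    R,_=cv2.Rodrigues(np.array(d['rvec'],float));c=R@np.array(P,float)+np.array(d['tvec'],float).ravel()
    s=c[:2]/c[2];s=s*(1+float(d['k1'])*(s@s));K=d['K'];return np.array([K[0,0]*s[0]+K[0,2],K[1,1]*s[1]+K[1,2]])
def crop(f,u0,v0,u1,v1,s,out):
    i=cv2.imread(f'pics/{f}.png')[v0:v1,u0:u1];cv2.imwrite(f'pics/{out}.png',cv2.resize(i,None,fx=s,fy=s,interpolation=cv2.INTER_CUBIC))
E
python3 - <<'E'
from h import *
for n in('top','side'):
    d=snap(n,n+'0');print(n,d['K'],d['k1'],ray(d,280,210))
print(ctrl.get_obs())
E
```

```text
pics
top [[403.80369588   0.         284.16989397]
 [  0.         403.80369588 206.40625088]
 [  0.           0.           1.        ]] -0.009096684224254338 (array([0.42460166, 0.01782537, 0.90935734]), array([ 0.02531923,  0.02628281, -0.99942683]))
side [[478.9566411    0.         286.22351351]
 [  0.         478.9566411  217.61372204]
 [  0.           0.           1.        ]] -0.02805302867083242 (array([-0.09211248,  0.66993288,  0.65277729]), array([ 0.54782655, -0.60375996, -0.57946658]))
{'t': 0.1, 'q': array([-1.41801480e+00,  5.33185632e-02,  1.61414071e+00, -1.57775324e-05,
        1.47597683e+00, -1.18946791e-01]), 'dq': array([-0.00078558, -0.00114944, -0.00205869, -0.00048106, -0.00027969,
       -0.00158794]), 'effort': array([ 3.36060621e-04, -3.94902205e+01, -3.71362388e+01, -5.44797990e-05,
        3.94264251e-03, -1.49611719e-05]), 'tool_pos': array([ 0.16768467, -0.60146833,  0.20637834]), 'tool_rot': array([-3.11081553e+00, -4.25270640e-01,  7.36081656e-05]), 'contact_force': array([-0.6076295 , -0.10744204, -0.26012868]), 'wrist_torque': array([0.02726574, 0.0419775 , 0.02019572]), 'opening': 0.08564840813614331}
```

View pics/top0.png

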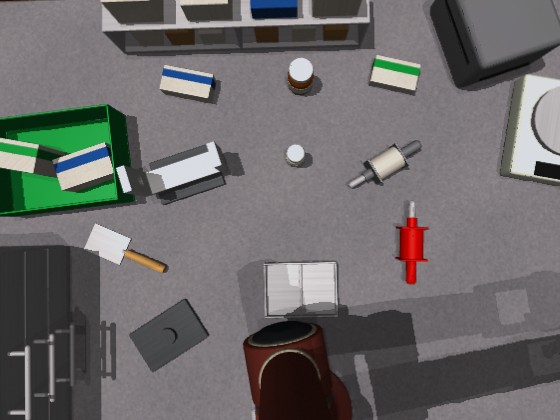

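View pics/side0.png

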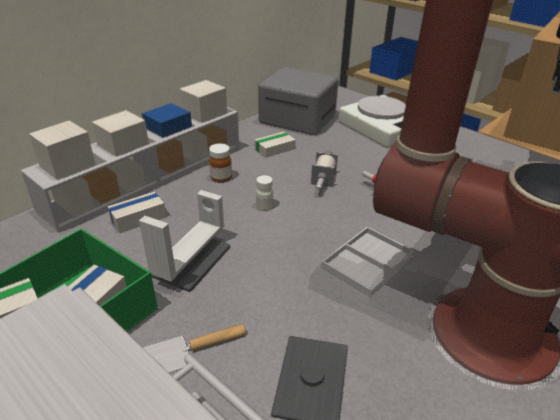

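```bash
python3 - <<'E'
from h import *
crop('top0',100,110,260,220,5,'c1')
crop('top0',330,120,450,210,6,'c2')
crop('side0',130,180,250,290,5,'c3')
crop('side0',240,135,360,215,6,'c4')
E
```

```text
(no output)
```

View pics/c1.png

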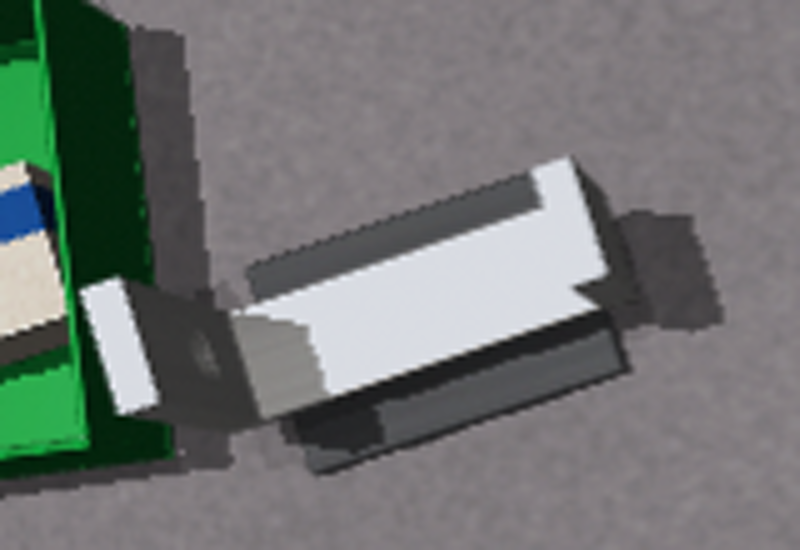

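View pics/c2.png

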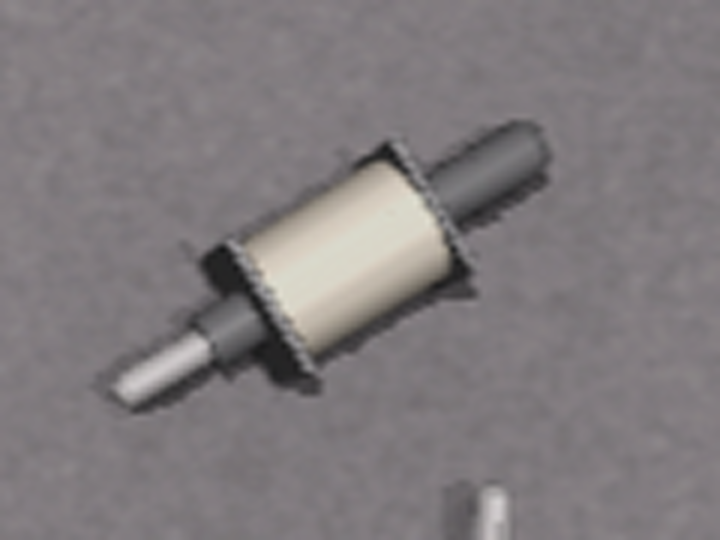

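View pics/c3.png

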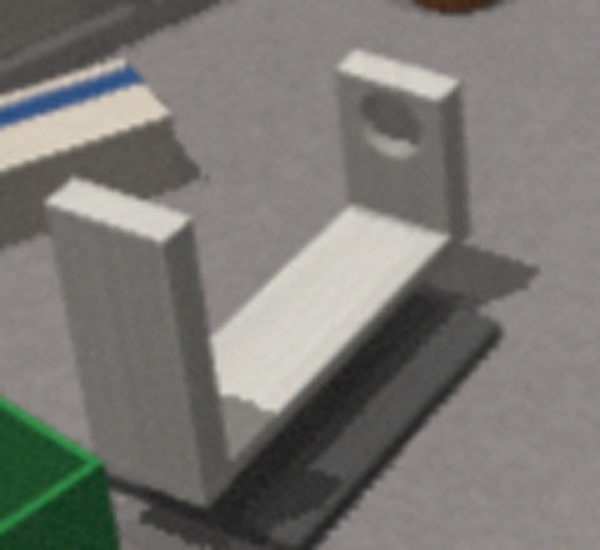

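View pics/c4.png

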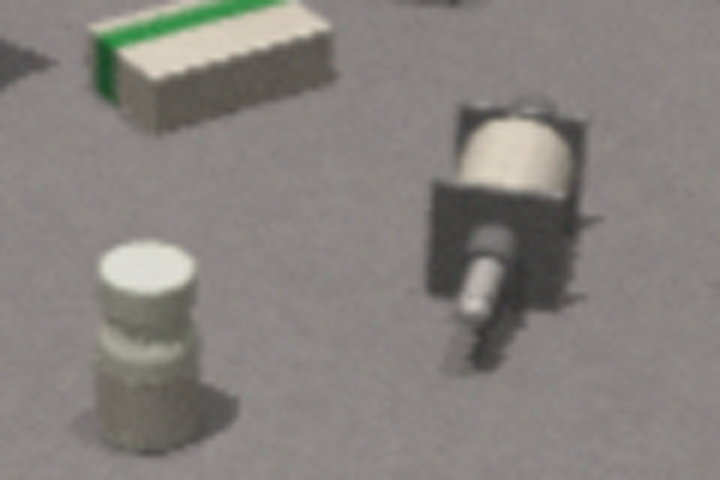

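```bash
cat > fit.py <<'E'
from h import *
from scipy.optimize import least_squares
T,S=load('top0'),load('side0')
def P(p,l):
    c,s=np.cos(p[2]),np.sin(p[2]);return np.array([p[0]+c*l[0]-s*l[1],p[1]+s*l[0]+c*l[1],l[2]])
tt=[((25,93),(116,168)),((25,77),(124.6,165.4)),((-25,77),(131.4,190.2)),((-25,93),(123.8,192.8))]
tl=[((25,-77),(206,144.4)),((25,-93),(214.4,141.2)),((-25,-93),(221.4,164.4)),((-25,-77),(214.6,167.4))]
st=[((25,93),(139.4,220.6)),((25,77),(144.4,215.6)),((-25,77),(168.4,223)),((-25,93),(163,228.6))]
sl=[((25,-77),(197.6,194.4)),((25,-93),(202,190)),((-25,-93),(222.6,196.4)),((-25,-77),(219.4,200.6))]
def res(p,which=(1,1)):
    r=[]
    for L,d,dz,w in((tt,T,.065,which[0]),(tl,T,.02,which[0]),(st,S,.065,which[1]),(sl,S,.02,which[1])):
        if w:
            for l,uv in L: r+=list(proj(d,P(p,(l[0]/1e3,l[1]/1e3,p[3]+dz)))-uv)
    if which[1]: r+=list(proj(S,P(p,(0,-.077,p[3])))-(208.6,204.4))
    return np.array(r)
for w in((1,1),(1,0),(0,1)):
    f=least_squares(res,[.52,.22,.2,.085],args=(w,),x_scale=[.01,.01,.1,.01]);print(w,f.x.round(4),np.abs(f.fun).max().round(2),np.sqrt((f.fun**2).mean()).round(2))
    if w==(1,1): print(f.fun.reshape(-1,2).round(1).tolist())
a=[((0,93,28),T,(350.3,185.5)),((0,-87,28),T,(420.8,143.3)),((0,93,28),S,(319.2,186.7)),
 ((28,34,56),T,(368.7,160.3)),((-28,34,56),T,(382.5,183)),((28,-34,56),T,(395.8,143.8)),((-28,-34,56),T,(408.3,165))]
g=lambda p:np.concatenate([proj(d,P(p,np.array(l)/1e3))-uv for l,d,uv in a])
for y0 in (.5,):
    f=least_squares(g,[.5,-.2,y0],x_scale=[.01,.01,.1]);print(f.x.round(4),f.fun.round(1))
for n,uv,z in(('pill',(295,153),.075),('amber',(301,70),.085)): print(n,atz(T,*uv,z).round(3))
E
python3 fit.py
```

```text
(1, 1) [0.5333 0.2483 0.2921 0.0917] 1.35 0.52
[[0.4, 0.0], [-0.2, -0.0], [0.8, 0.3], [0.4, 0.3], [0.8, -0.1], [-0.0, 0.6], [0.6, 1.1], [-0.2, 0.6], [-0.5, -0.3], [0.5, -0.2], [-0.1, 0.4], [-0.5, -0.2], [-0.5, -0.7], [-0.5, -0.1], [-0.3, -0.2], [-1.4, -0.5], [-0.4, 0.6]]
(1, 0) [0.5339 0.2488 0.2965 0.0921] 0.59 0.36
(0, 1) [0.5303 0.2494 0.2892 0.0934] 0.76 0.4
[ 0.5408 -0.1933  0.5252] [-0.4  1.2 -0.8  0.4 -0.7  1.3 -0.1 -0.5  0.2 -0.7  0.1 -0.7  1.7  0.5]
pill [0.563 0.006 0.075]
amber [ 0.734 -0.011  0.085]
```

```bash
cat > plan.py <<'E'
from h import *
import sys
from scipy.spatial.transform import Rotation as Ro
def plan(x,y,z,yaw):  # yaw = desired spindle axis yaw (y axis rotation), tool x parallel to axis
    o=ctrl.get_obs();R=Ro.from_rotvec(o['tool_rot']).as_matrix();p=o['tool_pos']
    a=np.arctan2(R[1,0],R[0,0]);want=yaw+np.pi/2
    dw=(want-a+np.pi/2)%np.pi-np.pi/2
    d=R.T@(np.array([x,y,z])-p)
    print('t',o['t'],'pos',p.round(4),'toolx yaw',a.round(4),'tilt',R[2].round(4),'F',o['contact_force'].round(1),'M',o['wrist_torque'].round(2),'open',round(o['opening'],4))
    print('shift mm tool',(d*1e3).round(1),'units',(d/.06).round(3),'roll(about tool z)',(-dw).round(4),'units',(-dw/.12).round(3),'alt',((-dw+np.pi*np.sign(dw))/.12).round(2),'q',o['q'].round(2))
if __name__=='__main__': plan(*map(float,sys.argv[1:5]))
E
python3 plan.py .541 -.193 .15 .525
```

```text
t 0.1 pos [ 0.1677 -0.6015  0.2064] toolx yaw 0.2717 tilt [ 2.0e-04 -1.8e-03 -1.0e+00] F [-0.6 -0.1 -0.3] M [0.03 0.04 0.02] open 0.0856
shift mm tool [ 469.2 -293.2   57. ] units [ 7.821 -4.886  0.95 ] roll(about tool z) 1.3175 units 10.979 alt -15.2 q [-1.42  0.05  1.61 -0.    1.48 -0.12]
```

```bash
python3 -m crank '[{"x":0.97,"y":-0.6,"z":0.1},{"x":0.97,"y":-0.6,"z":0.1},{"x":0.97,"y":-0.6,"z":0.1},{"x":0.97,"y":-0.6,"z":0.1},{"x":0.97,"y":-0.6,"z":0.1},{"x":0.97,"y":-0.6,"z":0.1},{"x":0.97,"y":-0.6,"z":0.1},{"x":0.97,"y":-0.6,"z":0.1},{"roll":1},{"roll":1}]' 0 && python3 -m crank '[{"roll":1},{"roll":1},{"roll":1},{"roll":1},{"roll":1},{"roll":1},{"roll":1},{"roll":1},{"roll":0.98},{"x":0}]' 0; python3 plan.py .541 -.193 .15 .525
```

```text
t 0.1 pos [ 0.1677 -0.6015  0.2064] toolx yaw 0.2717 tilt [ 2.0e-04 -1.8e-03 -1.0e+00] F [-0.6 -0.1 -0.3] M [0.03 0.04 0.02] open 0.0856
shift mm tool [ 469.2 -293.2   57. ] units [ 7.821 -4.886  0.95 ] roll(about tool z) 1.3175 units 10.979 alt -15.2 q [-1.42  0.05  1.61 -0.    1.48 -0.12]validation failed for argument at $[0]...
```

```bash
python3 -m crank '[{"x":0.97,"y":-0.6,"z":0.1,"roll":0},{"x":0.97,"y":-0.6,"z":0.1,"roll":0},{"x":0.97,"y":-0.6,"z":0.1,"roll":0},{"x":0.97,"y":-0.6,"z":0.1,"roll":0},{"x":0.97,"y":-0.6,"z":0.1,"roll":0},{"x":0.97,"y":-0.6,"z":0.1,"roll":0},{"x":0.97,"y":-0.6,"z":0.1,"roll":0},{"x":0.97,"y":-0.6,"z":0.1,"roll":0}]' 0;  python3 plan.py .541 -.193 .15 .525
```

```text
t: 1.1
tool_pos: [0.5064, -0.2341, 0.1634]
tool_rot: [-3.113, -0.426, 0.0]
contact_force: [0.5, 0.0, 0.4]
opening: 0.0853
t 1.1 pos [ 0.5064 -0.2341  0.1634] toolx yaw 0.2718 tilt [-2.e-04 -1.e-04 -1.e+00] F [0.5 0.  0.4] M [-0.08 -0.01  0.02] open 0.0853
shift mm tool [ 44.4 -30.3  13.3] units [ 0.74  -0.504  0.222] roll(about tool z) 1.3176 units 10.98 alt -15.2 q [-0.57 -0.08  1.81 -0.    1.4   0.73]
```

```bash
python3 -m crank '[{"x":0,"y":0,"z":0,"roll":1},{"x":0,"y":0,"z":0,"roll":1},{"x":0,"y":0,"z":0,"roll":1},{"x":0,"y":0,"z":0,"roll":1},{"x":0,"y":0,"z":0,"roll":1},{"x":0,"y":0,"z":0,"roll":1},{"x":0,"y":0,"z":0,"roll":1},{"x":0,"y":0,"z":0,"roll":1},{"x":0,"y":0,"z":0,"roll":1},{"x":0,"y":0,"z":0,"roll":1}]'; python3 -m crank '[{"x":0,"y":0,"z":0,"roll":0.98},{"x":0,"y":0,"z":0,"roll":0}]';  python3 plan.py .541 -.193 .15 .525
python3 - <<'E'
from h import *
snap('top','top1');crop('top1',300,80,480,240,4,'c5')
E
```

```text
t: 2.35
tool_pos: [0.5051, -0.2357, 0.1632]
tool_rot: [-2.806, 1.412, 0.002]
contact_force: [-0.4, -0.2, -0.1]
opening: 0.0854
t: 2.6
tool_pos: [0.5052, -0.2357, 0.1633]
tool_rot: [-2.723, 1.567, 0.002]
contact_force: [0.4, -0.2, -0.2]
opening: 0.0854
t 2.6 pos [ 0.5052 -0.2357  0.1633] toolx yaw -1.0444 tilt [-9.e-04  5.e-04 -1.e+00] F [ 0.4 -0.2 -0.2] M [ 0.01  0.08 -0.04] open 0.0854
shift mm tool [-18.9 -52.5  13.3] units [-0.315 -0.874  0.221] roll(about tool z) 0.0014 units 0.011 alt -26.17 q [-0.57 -0.08  1.82  0.    1.4   2.05]
```

View pics/c5.png

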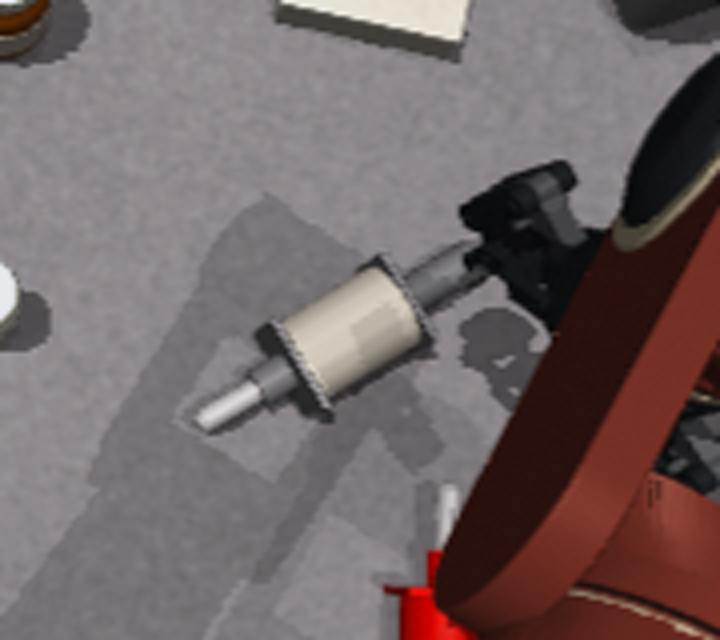

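```bash
R='x'; python3 -m crank '[{"x":0,"y":0,"z":0,"roll":-1},{"x":0,"y":0,"z":0,"roll":-1},{"x":0,"y":0,"z":0,"roll":-1},{"x":0,"y":0,"z":0,"roll":-1},{"x":0,"y":0,"z":0,"roll":-1},{"x":0,"y":0,"z":0,"roll":-1},{"x":0,"y":0,"z":0,"roll":-1},{"x":0,"y":0,"z":0,"roll":-1},{"x":0,"y":0,"z":0,"roll":-1},{"x":0,"y":0,"z":0,"roll":-1}]'; python3 -m crank '[{"x":0,"y":0,"z":0,"roll":-1},{"x":0,"y":0,"z":0,"roll":-1},{"x":0,"y":0,"z":0,"roll":-1},{"x":0,"y":0,"z":0,"roll":-1},{"x":0,"y":0,"z":0,"roll":-1},{"x":0,"y":0,"z":0,"roll":-1},{"x":0,"y":0,"z":0,"roll":-1},{"x":0,"y":0,"z":0,"roll":-1},{"x":0,"y":0,"z":0,"roll":-1},{"x":0,"y":0,"z":0,"roll":-1}]'; python3 -m crank '[{"x":0,"y":0,"z":0,"roll":-1},{"x":0,"y":0,"z":0,"roll":-1},{"x":0,"y":0,"z":0,"roll":-1},{"x":0,"y":0,"z":0,"roll":-1},{"x":0,"y":0,"z":0,"roll":-1},{"x":0,"y":0,"z":0,"roll":-1},{"x":0,"y":0,"z":0,"roll":-0.16},{"x":0,"y":0,"z":0,"roll":0}]' ;  python3 plan.py .541 -.193 .10 .525
```

```text
t: 3.9
tool_pos: [0.5054, -0.2358, 0.1636]
tool_rot: [-3.131, -0.251, 0.001]
contact_force: [0.9, 1.0, 0.6]
opening: 0.0853
t: 5.15
tool_pos: [0.5054, -0.2358, 0.1636]
tool_rot: [-2.442, -1.975, 0.0]
contact_force: [-1.7, -0.2, -0.4]
opening: 0.0853
t: 6.15
tool_pos: [0.5054, -0.2359, 0.1637]
tool_rot: [-1.573, -2.719, 0.0]
contact_force: [0.3, 0.3, -0.0]
opening: 0.0854
t 6.15 pos [ 0.5054 -0.2359  0.1637] toolx yaw 2.0927 tilt [ 2.e-04 -1.e-04 -1.e+00] F [ 0.3  0.3 -0. ] M [ 0.   -0.03  0.02] open 0.0854
shift mm tool [19.4 52.2 63.7] units [0.324 0.87  1.062] roll(about tool z) -0.0031 units -0.026 alt 26.15 q [-0.57 -0.08  1.81 -0.    1.4  -1.09]
```

```bash
python3 -m crank '[{"x":0.32,"y":0.87,"z":0.0,"roll":0},{"x":0,"y":0,"z":0.8,"roll":0},{"x":0,"y":0,"z":0.4,"roll":0},{"x":0,"y":0,"z":0,"roll":0},{"x":0,"y":0,"z":0,"roll":0}]'; python3 plan.py .541 -.193 .020 .525
python3 - <<'E'
from h import *
snap('top','top2');crop('top2',300,80,480,240,4,'c6')
snap('side','side2');crop('side2',240,110,400,230,4,'c7')
E
```

```text
t: 6.78
tool_pos: [0.5419, -0.1937, 0.0932]
tool_rot: [1.572, 2.718, 0.0]
contact_force: [1.0, 0.8, -0.2]
opening: 0.0853
t 6.775 pos [ 0.5419 -0.1937  0.0932] toolx yaw 2.0929 tilt [-0.0016  0.0011 -1.    ] F [ 1.   0.8 -0.2] M [ 0.01 -0.01  0.02] open 0.0853
shift mm tool [ 1.2 -0.5 73.2] units [ 0.02  -0.008  1.22 ] roll(about tool z) -0.0029 units -0.024 alt 26.16 q [-0.47  0.03  1.83  0.    1.28 -0.99]
```

View pics/c6.png

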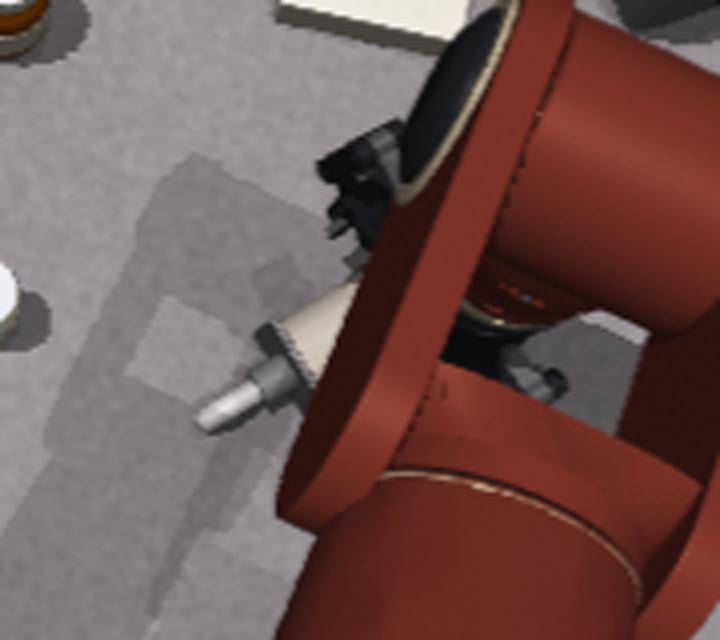

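View pics/c7.png

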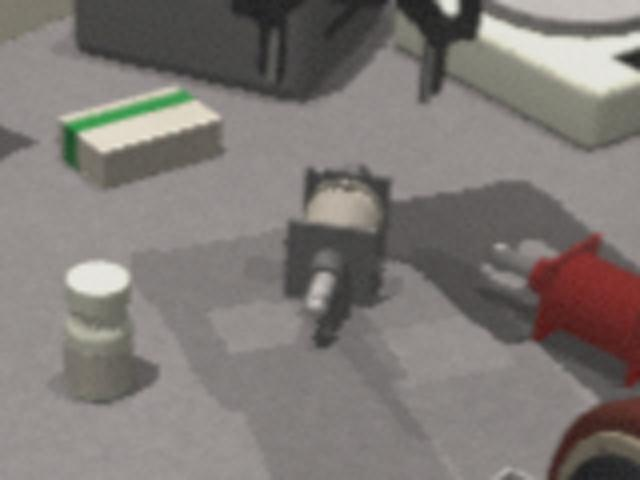

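```bash
python3 -m crank '[{"x":0.02,"y":0,"z":0.5,"roll":-0.02},{"x":0,"y":0,"z":0.5,"roll":0},{"x":0,"y":0,"z":0.22,"roll":0},{"x":0,"y":0,"z":0,"roll":0},{"x":0,"y":0,"z":0,"roll":0}]'; python3 plan.py .541 -.193 .020 .525; python3 -m crank '[{"x":0,"y":0,"z":0,"roll":0},{"x":0,"y":0,"z":0,"roll":0},{"x":0,"y":0,"z":0,"roll":0},{"x":0,"y":0,"z":0,"roll":0},{"x":0,"y":0,"z":0,"roll":0},{"x":0,"y":0,"z":0,"roll":0}]' 1 80;python3 plan.py .541 -.193 .020 .525;
```

```text
t: 7.5
tool_pos: [0.5418, -0.1928, 0.0204]
tool_rot: [1.568, 2.719, 0.0]
contact_force: [-0.1, -0.1, 0.3]
opening: 0.0858
t 7.5 pos [ 0.5418 -0.1928  0.0204] toolx yaw 2.0957 tilt [-0.0023  0.0015 -1.    ] F [-0.1 -0.1  0.3] M [-0.01 -0.01 -0.03] open 0.0858
shift mm tool [ 0.2 -0.7  0.4] units [ 0.004 -0.012  0.006] roll(about tool z) -0.0001 units -0.001 alt 26.18 q [-0.47  0.12  1.87  0.    1.15 -1.  ]
t: 8.25
tool_pos: [0.5463, -0.197, 0.0288]
tool_rot: [1.561, 2.71, -0.004]
contact_force: [-8.1, -1.0, 35.8]
opening: 0.0003
t 8.25 pos [ 0.5463 -0.197   0.0288] toolx yaw 2.0962 tilt [-0.0133  0.0045 -0.9999] F [-8.1 -1.  35.8] M [-0.3   1.53  0.03] open 0.0003
shift mm tool [ 6.2 -2.6  8.8] units [ 0.104 -0.044  0.146] roll(about tool z) 0.0004 units 0.004 alt -26.18 q [-0.47  0.12  1.86 -0.    1.15 -1.  ]
```

```bash
python3 - <<'E'
from h import *
snap('top','top3');crop('top3',290,60,490,240,4,'c6')
snap('side','side3');crop('side3',240,90,440,230,4,'c7')
E
```

```text
(no output)
```

View pics/c6.png

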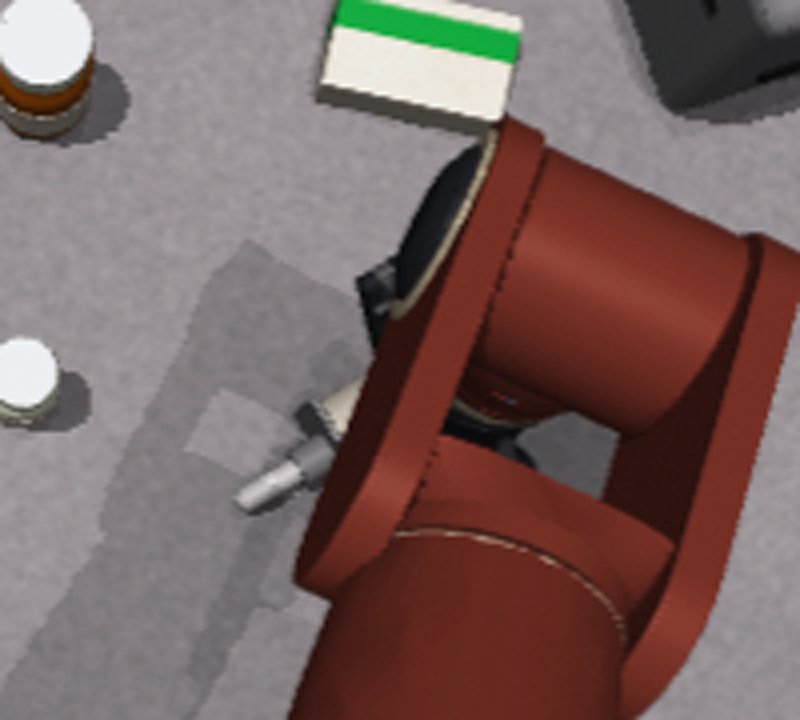

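View pics/c7.png

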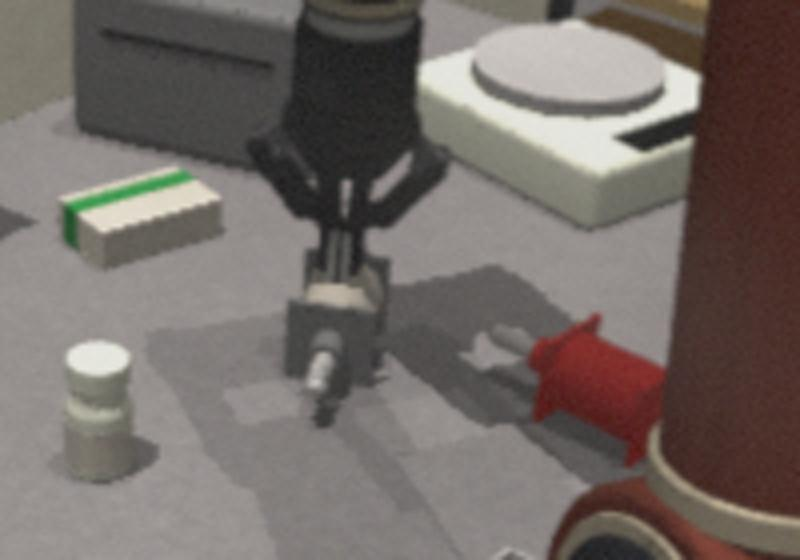

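```bash
python3 - <<'E'
from h import *
T,S=load('top0'),load('side0')
for P in([.5419,-.1937,.0932],[.5419,-.1937,.0822],[.5419,-.1937,.095]):print(proj(S,P))
P=[.5463,-.197,.0288-.011];print('now',proj(S,P),(proj(S,P)-(240,90))*4, proj(T,P))
for z in(0,.028,.056):
  p=proj(S,[.541,-.193,z]);print('roll',z,p,(p-(240,90))*4)
# epipolar check of nose tip
print(tri(T,(350.3,185.5),S,(319.2,186.7)))
print(atz(T,350.3,185.5,.028),atz(S,319.2,186.7,.028))
E
python3 plan.py .541 -.193 .020 .525
```

```text
[325.74998574 146.10217864]
[325.43521074 150.02626909]
[325.80180352 145.45604659]
now [323.12390763 171.10132515] [332.49563051 324.40530062] [386.71245494 162.55290189]
roll 0 [323.28359832 178.30090704] [333.13439329 353.20362817]
roll 0.028 [324.03413541 168.98933208] [336.13654163 315.9573283 ]
roll 0.056 [324.80416298 159.42656824] [339.21665192 277.70627296]
(array([ 0.49524352, -0.114229  ,  0.03072873]), np.float64(0.003063184519276587))
[ 0.49667454 -0.11369359  0.028     ] [ 0.49664206 -0.11866111  0.028     ]
t 8.35 pos [ 0.5463 -0.197   0.0289] toolx yaw 2.0962 tilt [-0.0134  0.0045 -0.9999] F [-8.4 -0.8 35. ] M [-0.29  1.53  0.  ] open -0.0001
shift mm tool [ 6.2 -2.7  8.8] units [ 0.104 -0.044  0.146] roll(about tool z) 0.0005 units 0.004 alt -26.18 q [-0.47  0.12  1.86 -0.    1.15 -1.  ]
```

```bash
python3 -m crank '[{"x":0,"y":0,"z":-0.8,"roll":0},{"x":0,"y":0,"z":0,"roll":0},{"x":0,"y":0,"z":0,"roll":0}]'; python3 - <<'E'
from h import *
snap('side','side4');crop('side4',260,70,400,190,5,'c7')
o=ctrl.get_obs();print(o['tool_pos'],o['contact_force'])
for dz in(0,.011,-.024,-.04):
    p=proj(load('side0'),o['tool_pos']-[0,0,dz]);print(dz,(p-(260,70))*5)
E
```

```text
t: 8.72
tool_pos: [0.5402, -0.192, 0.0663]
tool_rot: [-1.569, -2.721, 0.0]
contact_force: [0.5, 0.7, -1.3]
opening: -0.0001
[ 0.53959125 -0.19165119  0.06524048] [ 0.26295672  0.2209111  -0.878602  ]
0 [325.83575835 432.9616147 ]
0.011 [324.293441   452.08209649]
-0.024 [329.25612997 390.5311527 ]
-0.04 [331.57946188 361.6881914 ]
```

View pics/c7.png

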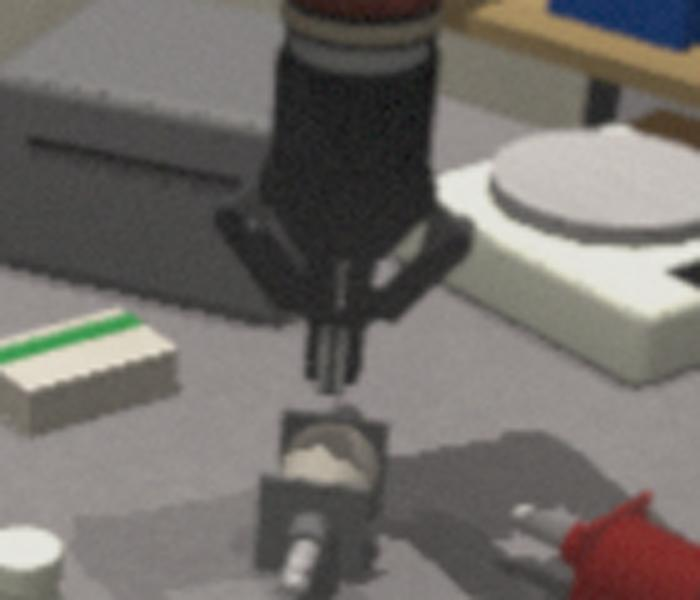

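```bash
python3 -m crank '[{"x":0,"y":0,"z":0,"roll":0},{"x":0,"y":0,"z":0,"roll":0},{"x":0,"y":0,"z":0,"roll":0},{"x":0,"y":0,"z":0,"roll":0},{"x":0,"y":0,"z":0.5,"roll":0},{"x":0,"y":0,"z":0,"roll":0}]' 0 80; python3 plan.py .541 -.193 -.015 .525;python3 - <<'E'
from h import *
snap('side','side5');crop('side5',260,70,400,190,5,'c7')
E
```

```text
t: 9.52
tool_pos: [0.5385, -0.1911, 0.0341]
tool_rot: [-1.566, -2.717, 0.0]
contact_force: [0.6, -0.7, -1.4]
opening: 0.0854
t 9.525 pos [ 0.5385 -0.1911  0.0341] toolx yaw 2.0958 tilt [ 0.0047 -0.003  -1.    ] F [ 0.6 -0.7 -1.4] M [-0.03 -0.    0.02] open 0.0854
shift mm tool [-3.1  1.4 49.1] units [-0.052  0.023  0.818] roll(about tool z) -0.0 units -0.0 alt 26.18 q [-0.47  0.1   1.87  0.    1.18 -1.  ]
```

View pics/c7.png

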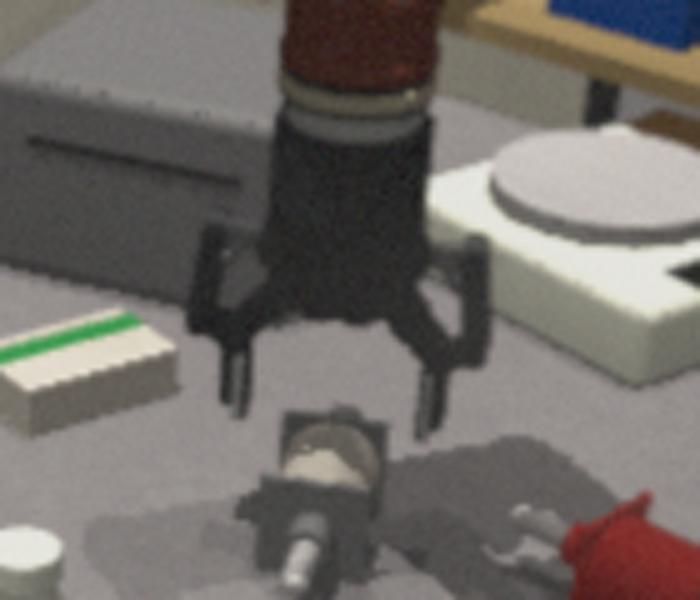

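```bash
python3 -m crank '[{"x":-0.05,"y":0.02,"z":0.4,"roll":0},{"x":0,"y":0,"z":0.2,"roll":0},{"x":0,"y":0,"z":0.1,"roll":0},{"x":0,"y":0,"z":0.1,"roll":0},{"x":0,"y":0,"z":0,"roll":0},{"x":0,"y":0,"z":0,"roll":0}]' 0 80; python3 plan.py .541 -.193 -.015 .525;python3 - <<'E'
from h import *
snap('side','side6');crop('side6',260,70,400,190,5,'c7')
E
```

```text
t: 10.32
tool_pos: [0.5434, -0.1943, -0.0109]
tool_rot: [1.568, 2.721, 0.0]
contact_force: [-0.3, -0.1, -0.5]
opening: 0.0855
t 10.325 pos [ 0.5434 -0.1943 -0.0109] toolx yaw 2.0959 tilt [-7.e-04  4.e-04 -1.e+00] F [-0.3 -0.1 -0.5] M [-0.01 -0.01  0.02] open 0.0855
shift mm tool [ 2.4 -1.5  4.1] units [ 0.039 -0.024  0.069] roll(about tool z) 0.0001 units 0.001 alt -26.18 q [-0.47  0.18  1.87  0.    1.09 -1.  ]
```

View pics/c7.png

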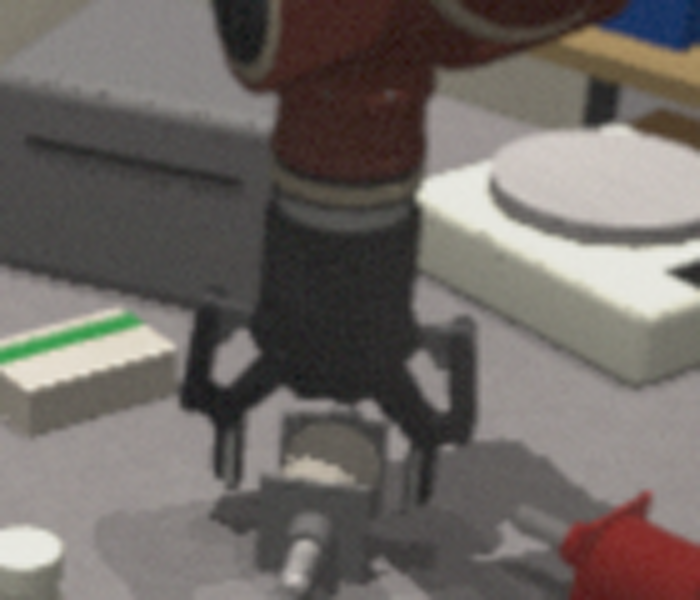

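```bash
python3 -m crank '[{"x":0.04,"y":-0.02,"z":0.08,"roll":0},{"x":0,"y":0,"z":0,"roll":0},{"x":0,"y":0,"z":0,"roll":0}]' 0 80; python3 -m crank '[{"x":0,"y":0,"z":0,"roll":0},{"x":0,"y":0,"z":0,"roll":0},{"x":0,"y":0,"z":0,"roll":0},{"x":0,"y":0,"z":0,"roll":0},{"x":0,"y":0,"z":0,"roll":0}]' 1 80;python3 plan.py .541 -.193 -.015 .525;
```

```text
t: 10.75
tool_pos: [0.5408, -0.1926, -0.0162]
tool_rot: [-1.569, -2.722, 0.0]
contact_force: [0.2, -0.1, -0.2]
opening: 0.0852
t: 11.38
tool_pos: [0.5414, -0.193, -0.0156]
tool_rot: [1.568, 2.721, 0.0]
contact_force: [0.5, 0.2, 3.4]
opening: 0.0481
t 11.375 pos [ 0.5414 -0.193  -0.0156] toolx yaw 2.0958 tilt [-1.e-03  7.e-04 -1.e+00] F [0.5 0.2 3.4] M [-0.   -0.02  0.04] open 0.0481
shift mm tool [ 0.2 -0.4 -0.6] units [ 0.003 -0.007 -0.01 ] roll(about tool z) 0.0 units 0.0 alt -26.18 q [-0.47  0.18  1.88  0.    1.08 -1.  ]
```

```bash
python3 -m crank '[{"x":0,"y":0,"z":-0.3,"roll":0},{"x":0,"y":0,"z":-0.8,"roll":0},{"x":0,"y":0,"z":-0.8,"roll":0},{"x":0,"y":0,"z":-0.8,"roll":0},{"x":0,"y":0,"z":0,"roll":0.5},{"x":0,"y":0,"z":0,"roll":0.8},{"x":0,"y":0,"z":0,"roll":0.63},{"x":0,"y":0,"z":0,"roll":0},{"x":0,"y":0,"z":0,"roll":0}]' 1 80;python3 plan.py .5407 .2246 .146 .293; python3 - <<'E'
from h import *
snap('side','side7');snap('top','top7')
E
```

```text
t: 12.5
tool_pos: [0.5405, -0.1925, 0.1457]
tool_rot: [-1.871, -2.523, 0.0]
contact_force: [-0.2, -0.2, -2.9]
opening: 0.0478
t 12.5 pos [ 0.5405 -0.1925  0.1457] toolx yaw 1.8653 tilt [ 5.e-04 -6.e-04 -1.e+00] F [-0.2 -0.2 -2.9] M [0.03 0.03 0.02] open 0.0478
shift mm tool [ 3.991e+02  1.213e+02 -2.000e-01] units [ 6.651e+00  2.022e+00 -4.000e-03] roll(about tool z) 0.0015 units 0.013 alt -26.17 q [-0.47 -0.02  1.79 -0.    1.37 -0.77]
```

View pics/side7.png

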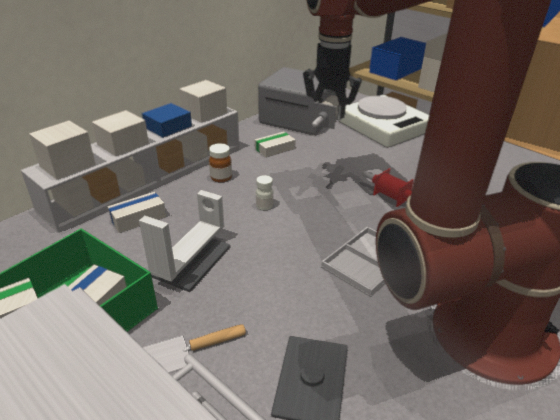

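```bash
python3 -m crank '[{"x":0.5,"y":0.15,"z":0,"roll":0.01},{"x":0.8,"y":0.24,"z":0,"roll":0},{"x":0.8,"y":0.24,"z":0,"roll":0},{"x":0.8,"y":0.24,"z":0,"roll":0},{"x":0.8,"y":0.24,"z":0,"roll":0},{"x":0.8,"y":0.25,"z":0,"roll":0},{"x":0.8,"y":0.25,"z":0,"roll":0},{"x":0.8,"y":0.25,"z":0,"roll":0},{"x":0.55,"y":0.16,"z":0,"roll":0},{"x":0,"y":0,"z":0,"roll":0}]';python3 -m crank '[{"x":0,"y":0,"z":0,"roll":0},{"x":0,"y":0,"z":0,"roll":0}]';python3 plan.py .5407 .2246 .086 .293; python3 - <<'E'
from h import *
snap('side','side8');snap('top','top8')
crop('side8',100,60,300,210,4,'c8');crop('top8',100,90,300,240,4,'c9')
E
```

```text
t: 13.85
tool_pos: [0.5415, 0.2264, 0.1458]
tool_rot: [-1.869, -2.525, -0.0]
contact_force: [0.7, -0.4, -2.9]
opening: 0.0482
t: 14.1
tool_pos: [0.542, 0.2232, 0.1458]
tool_rot: [1.876, 2.52, -0.001]
contact_force: [0.2, -0.1, -1.8]
opening: 0.0482
t 14.1 pos [0.542  0.2232 0.1458] toolx yaw 1.8617 tilt [-3.e-04 -3.e-04 -1.e+00] F [ 0.2 -0.1 -1.8] M [ 0.02 -0.01 -0.03] open 0.0482
shift mm tool [ 1.7 -0.9 59.8] units [ 0.028 -0.014  0.996] roll(about tool z) -0.0021 units -0.017 alt 26.16 q [ 0.26  0.01  1.76 -0.    1.37 -0.03]
```

View pics/c8.png

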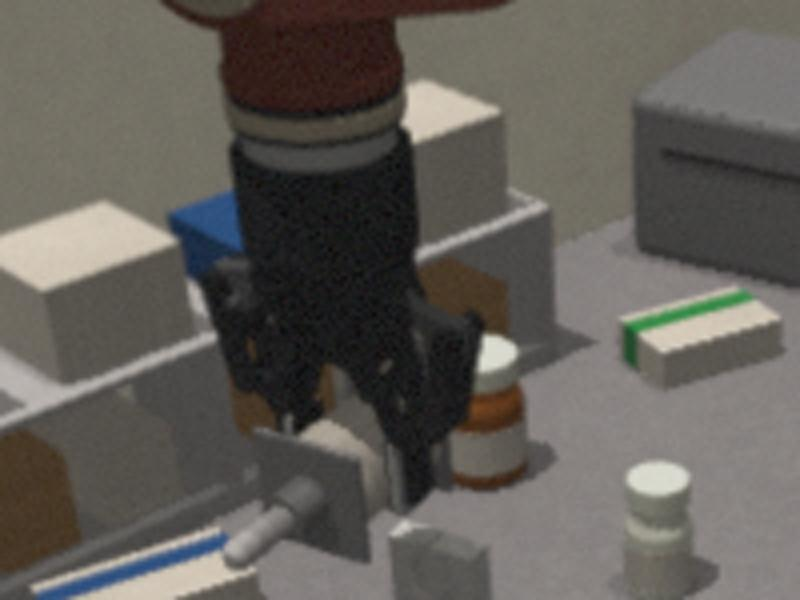

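View pics/c9.png

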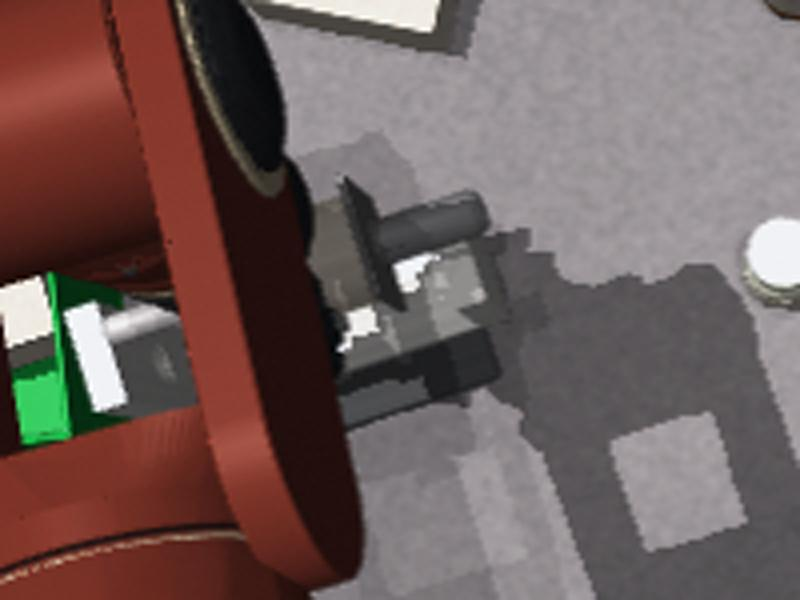

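```bash
python3 - <<'E'
from h import *
T,S=load('top8'),load('side8')
print(tri(T,(126,171),S,(159,197.5)))
y=np.array([-np.sin(.291),np.cos(.291),0]);c=np.array([.542,.2232,.1894])
for n,l in(('nose',.093),('fix',-.087)):
    P=c+l*y;print(n,P,proj(T,P),(proj(T,P)-(100,90))*4,(proj(S,P)-(100,60))*4)
# flange corners
for sx in(-1,1):
  for yy in(-.036,.036):
    for sz in(-1,1):
      P=c+yy*y+sx*.028*np.array([np.cos(.291),np.sin(.291),0])+[0,0,sz*.028];print(sx,yy,sz,((proj(T,P)-(100,90))*4).round(),((proj(S,P)-(100,60))*4).round())
E
```

```text
(array([0.51757076, 0.30911615, 0.19372896]), np.float64(0.005028072885609968))
nose [0.51531734 0.31229004 0.1894    ] [126.36764128 173.53785913] [105.47056514 334.15143653] [228.47700082 561.77153405]
fix [0.5669612 0.1398577 0.1894   ] [221.11121663 142.44285464] [484.44486651 209.77141854] [457.3052066  379.74135572]
-1 -0.036 -1 [409. 312.] [453. 491.]
-1 -0.036 1 [381. 295.] [445. 388.]
-1 0.036 -1 [263. 360.] [366. 566.]
-1 0.036 1 [223. 347.] [354. 459.]
1 -0.036 -1 [373. 199.] [356. 462.]
1 -0.036 1 [342. 173.] [344. 360.]
1 0.036 -1 [227. 247.] [265. 534.]
1 0.036 1 [185. 225.] [250. 429.]
```

```bash
python3 - <<'E'
from h import *
S=load('side8');y=np.array([-np.sin(.291),np.cos(.291),0]);c=np.array([.542,.2232,.1894])
crop('side8',145,155,205,205,12,'c10')
for l in(.036,.056,.089,.093):
    print(l,((proj(S,c+l*y)-(145,155))*12).round())
for sx in(-1,1):
    for sz in(-1,1):
      P=c+.036*y+sx*.028*np.array([np.cos(.291),np.sin(.291),0])+[0,0,sz*.028];print(sx,sz,((proj(S,P)-(145,155))*12).round())
E
```

```text
0.036 [385. 354.]
0.056 [304. 419.]
0.089 [163. 531.]
0.093 [145. 545.]
-1 -1 [559. 558.]
-1 1 [523. 238.]
1 -1 [256. 463.]
1 1 [209. 147.]
```

View pics/c10.png

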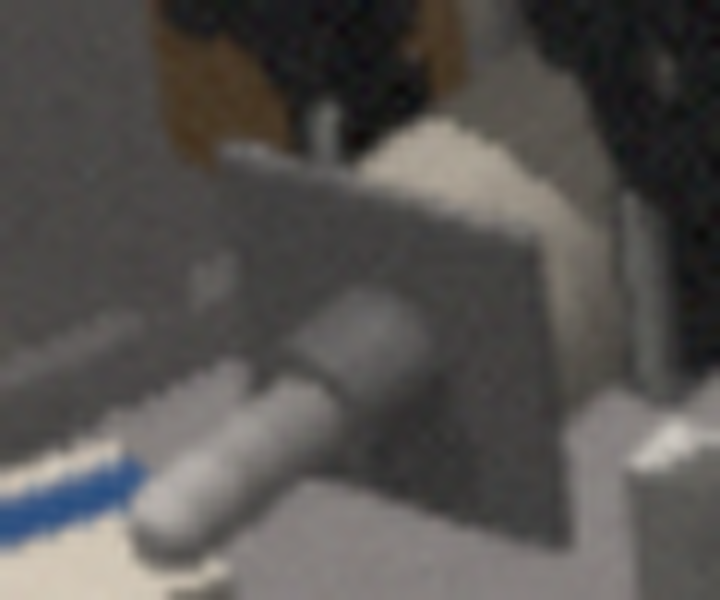

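```bash
python3 -m crank '[{"x":0.02,"y":-0.02,"z":0.3,"roll":-0.02},{"x":0,"y":0,"z":0.4,"roll":0},{"x":0,"y":0,"z":0.3,"roll":0},{"x":0,"y":0,"z":0,"roll":0},{"x":0,"y":0,"z":0,"roll":0}]';python3 plan.py .5335 .2485 .086 .293; python3 - <<'E'
from h import *
snap('side','side9');snap('top','top9')
crop('side9',110,130,260,250,5,'c8');crop('top9',100,90,300,240,4,'c9')
E
```

```text
t: 14.82
tool_pos: [0.5409, 0.2252, 0.0863]
tool_rot: [1.871, 2.523, 0.001]
contact_force: [-0.0, -0.0, -2.6]
opening: 0.0479
t 14.825 pos [0.5409 0.2252 0.0863] toolx yaw 1.8653 tilt [-0.e+00  8.e-04 -1.e+00] F [-0.  -0.  -2.6] M [-0.04  0.02  0.02] open 0.0479
shift mm tool [24.5 -0.3  0.3] units [ 0.408 -0.005  0.005] roll(about tool z) 0.0015 units 0.013 alt -26.17 q [ 0.27  0.06  1.81  0.    1.27 -0.03]
```

View pics/c8.png

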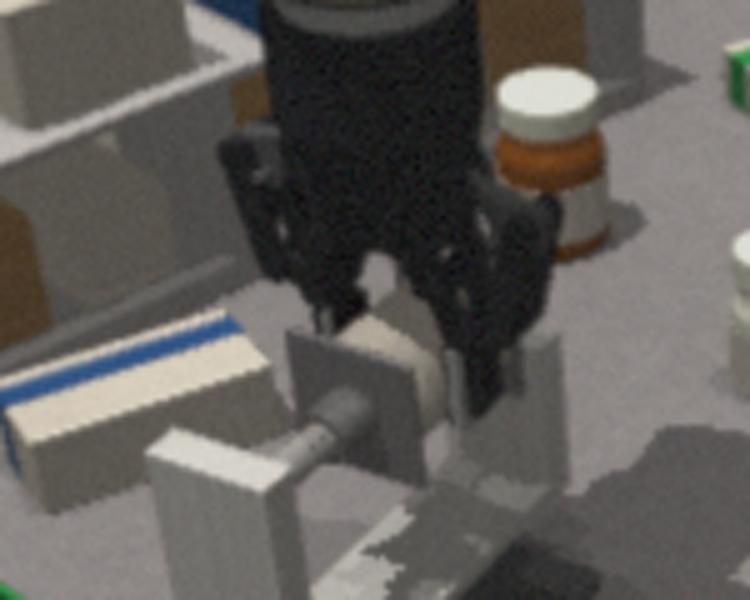

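View pics/c9.png

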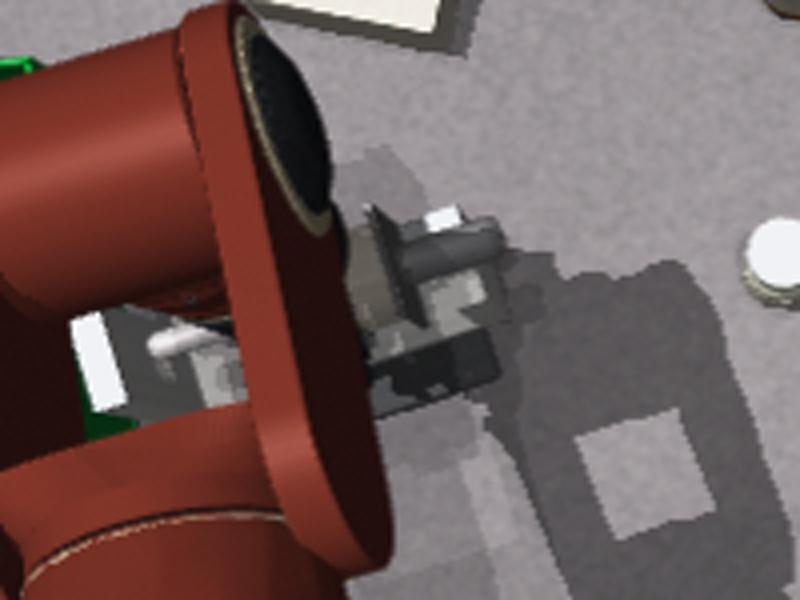

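```bash
cat > st.py <<'E'
from h import *
o=ctrl.get_obs();a=.293;x=np.array([np.cos(a),np.sin(a),0]);y=np.array([-np.sin(a),np.cos(a),0])
p=o['tool_pos']-[.5335,.2485,0];f=o['contact_force'];m=o['wrist_torque']
print('t %.2f stand x %.1f y %.1f rollz %.1f mm | F x %.1f y %.1f z %.1f | M x %.2f y %.2f z %.2f | open %.1f'%(o['t'],p@x*1e3,p@y*1e3,p[2]*1e3+43.6,f@x,f@y,f[2],m@x,m@y,m[2],o['opening']*1e3))
E
python3 st.py; for i in 1; do python3 -m crank '[{"x":0.15,"y":0,"z":0,"roll":0.01},{"x":0,"y":0,"z":0,"roll":0},{"x":0,"y":0,"z":0,"roll":0}]' >/dev/null; python3 st.py;  python3 -m crank '[{"x":0.1,"y":0,"z":0,"roll":0},{"x":0,"y":0,"z":0,"roll":0}]'>/dev/null; python3 st.py;done
```

```text
t 14.93 stand x 0.9 y -24.4 rollz 130.7 mm | F x -0.2 y -0.3 z -2.8 | M x -0.05 y -0.01 z -0.02 | open 48.4
t 15.30 stand x 0.2 y -15.3 rollz 129.9 mm | F x 0.2 y -0.9 z -2.9 | M x -0.12 y -0.05 z -0.03 | open 48.1
t 15.55 stand x 0.1 y -9.4 rollz 129.6 mm | F x 0.9 y -3.2 z -0.9 | M x -0.41 y -0.14 z -0.08 | open 48.4
```

```bash
python3 -m crank '[{"x":0.1,"y":0,"z":0,"roll":0},{"x":0.1,"y":0,"z":0,"roll":0},{"x":0,"y":0,"z":0,"roll":0}]' >/dev/null; python3 st.py;  python3 -m crank '[{"x":0.1,"y":0,"z":0,"roll":0},{"x":0,"y":0,"z":0,"roll":0},{"x":0,"y":0,"z":0,"roll":0}]'>/dev/null; python3 st.py; python3 - <<'E'
from h import *
snap('side','side10');snap('top','top10')
crop('side10',110,130,260,250,5,'c8');crop('top10',100,90,300,240,4,'c9')
E
```

```text
t 15.93 stand x 0.1 y 2.3 rollz 129.6 mm | F x 0.9 y -5.3 z -2.5 | M x -0.79 y -0.12 z -0.07 | open 48.2
t 16.30 stand x 0.1 y 7.7 rollz 129.6 mm | F x 1.1 y -6.6 z -0.2 | M x -0.96 y -0.09 z -0.11 | open 47.8
```

View pics/c8.png

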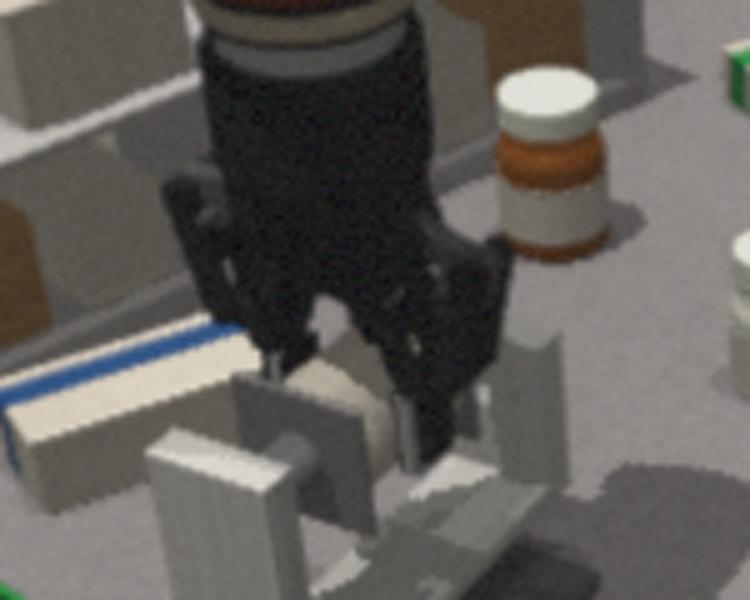

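View pics/c9.png

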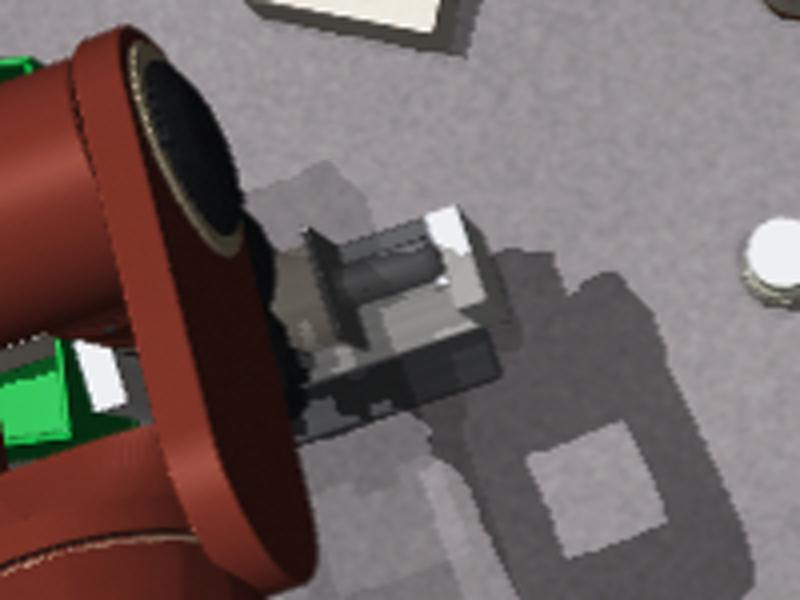

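```bash
python3 -m crank '[{"x":0.07,"y":0,"z":0,"roll":0},{"x":0.07,"y":0,"z":0,"roll":0},{"x":0,"y":0,"z":0,"roll":0},{"x":0,"y":0,"z":0,"roll":0}]' >/dev/null; python3 st.py; python3 - <<'E'
from h import *
snap('top','top11')
crop('top11',170,120,250,180,10,'c9')
E
```

```text
t 16.90 stand x 0.1 y 15.5 rollz 129.6 mm | F x 0.5 y -9.0 z -1.7 | M x -1.31 y -0.12 z -0.03 | open 48.0
```

View pics/c9.png

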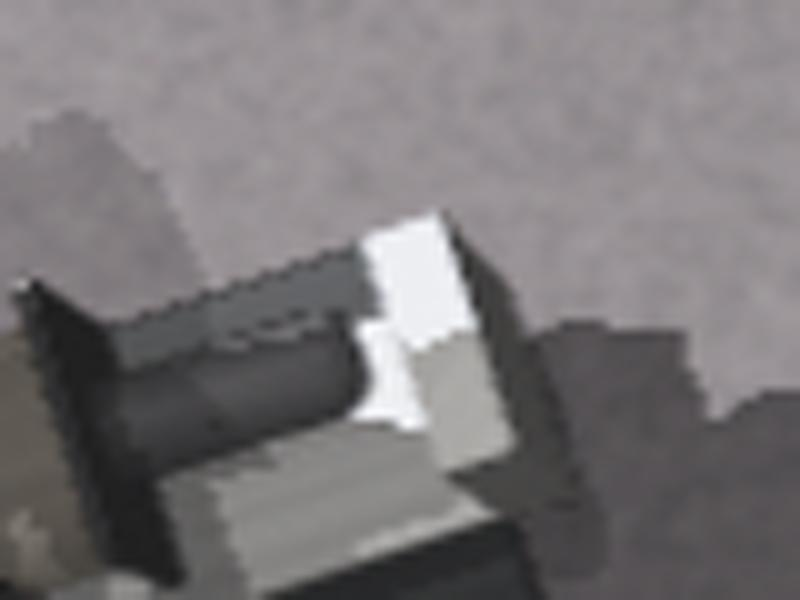

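```bash
python3 - <<'E'
from h import *
T=load('top11');a=.293;y=np.array([-np.sin(a),np.cos(a),0]);x=np.array([np.cos(a),np.sin(a),0]);c=np.array([.5335,.2485,0])
for n,uv,z in(('tip',(36.5,37.7),.130),('edgeA',(36.2,23.5),.112),('edgeB',(44,46.8),.112),('outB',(51.5,44),.112),('outA',(43.8,21.2),.112)):
    p=atz(T,170+uv[0],120+uv[1],z)-c;print(n,(p@x*1e3).round(1),(p@y*1e3).round(1))
E
```

```text
tip -4.6 -71.2
edgeA 26.5 -76.6
edgeB -22.8 -77.1
outB -22.2 -93.1
outA 26.1 -92.4
```

```bash
python3 - <<'E'
from h import *
T=load('top11');a=.293;y=np.array([-np.sin(a),np.cos(a),0]);x=np.array([np.cos(a),np.sin(a),0]);c=np.array([.5335,.2485,0])
cam=ray(T,280,210)[0]
for yy in(-.030,-.05,-.066):
  P=c+yy*y+[0,0,.13]
  v=cam-P; v-=y*(v@y); v/=np.linalg.norm(v); n=np.cross(y,v)
  e=[(proj(T,P+s*.011*n)-(170,120))*10 for s in(-1,1)];print(yy,e[0].round(),e[1].round())
d=cv2.imread('pics/c9.png',0)
for u in(150,200,250,300,340):
  print(u,d[280:500:8,u])
E
```

```text
-0.03 [177. 474.] [137. 367.]
-0.05 [274. 442.] [235. 334.]
-0.066 [352. 417.] [313. 309.]
150 [125 126 127 129  88  78  86  85  84  86  71  55  54  59  61  65  70  71
  67  62  59  54  48  46  40  40  38  34]
200 [131 116  86  80  85  86  85  80  68  58  60  68  74  75  72  69  66  63
  59  57  53  47  48  64  89 100  96  92]
250 [109  86 102  98  99  97  91  81  78  70  71  79  83  82  80  76  70  65
  61  55  50  68  98  96 128 137 134 137]
300 [101 100  99  98  74  86  98  81  72  76  79  79  78  75  71  66  61  55
  49  88 120 132 133 133 135 137 136 133]
340 [ 99 100  99  94  68  59  56  52  62  65  67  68  66  63  61  54  51  70
 119 126 132 136 133 136 136 133 135 138]
```

```bash
python3 -m crank '[{"x":0,"y":0.01,"z":0.15,"roll":0},{"x":0,"y":0,"z":0,"roll":0}]' >/dev/null; python3 st.py;python3 -m crank '[{"x":0,"y":0,"z":0.15,"roll":0},{"x":0,"y":0,"z":0,"roll":0}]' >/dev/null; python3 st.py;python3 -m crank '[{"x":0,"y":0,"z":0.12,"roll":0},{"x":0,"y":0,"z":0,"roll":0},{"x":0,"y":0,"z":0,"roll":0}]' >/dev/null; python3 st.py; python3 - <<'E'
from h import *
snap('side','side12')
crop('side12',110,150,260,270,5,'c8')
E
```

```text
t 17.20 stand x 1.2 y 15.5 rollz 120.7 mm | F x 1.7 y -9.1 z -0.7 | M x -1.25 y -0.24 z -0.10 | open 48.6
t 17.45 stand x 1.3 y 15.5 rollz 111.7 mm | F x 2.0 y -9.1 z -1.6 | M x -1.29 y -0.28 z -0.02 | open 48.2
t 17.82 stand x 1.4 y 15.5 rollz 104.9 mm | F x 2.4 y -8.4 z 0.3 | M x -1.26 y -0.29 z -0.13 | open 48.5
```

View pics/c8.png

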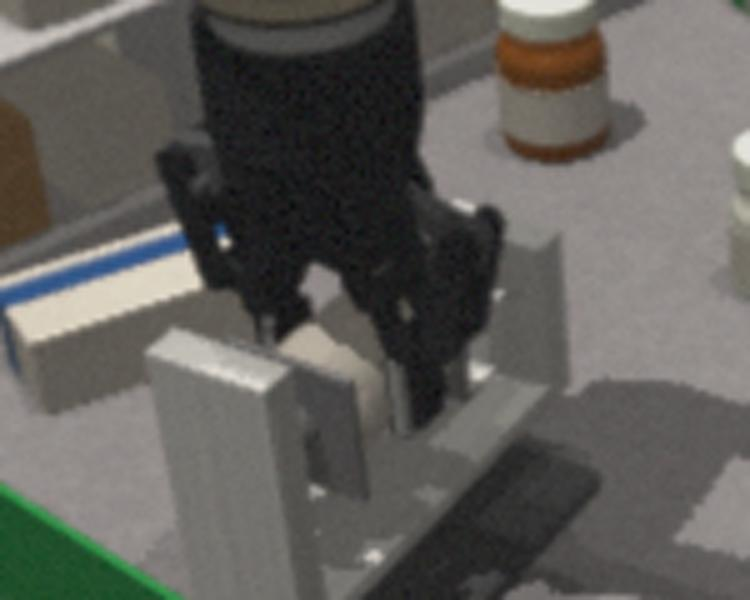

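```bash
for i in 1 2; do :; done; python3 -m crank '[{"x":0,"y":-0.005,"z":0.06,"roll":0},{"x":0,"y":0,"z":0,"roll":0}]' >/dev/null; python3 st.py;python3 -m crank '[{"x":0,"y":0,"z":0.04,"roll":0},{"x":0,"y":0,"z":0,"roll":0}]' >/dev/null; python3 st.py;python3 -m crank '[{"x":0,"y":0,"z":0.04,"roll":0},{"x":0,"y":0,"z":0,"roll":0}]' >/dev/null; python3 st.py
```

```text
t 18.12 stand x 1.2 y 15.6 rollz 101.6 mm | F x 1.1 y -8.3 z 1.1 | M x -1.15 y -0.15 z -0.04 | open 48.2
t 18.38 stand x 1.2 y 15.6 rollz 99.4 mm | F x 0.6 y -9.1 z 1.9 | M x -1.08 y -0.21 z -0.09 | open 48.3
t 18.62 stand x 0.1 y 15.8 rollz 95.3 mm | F x 2.1 y -7.7 z -4.8 | M x -1.22 y -0.41 z -0.21 | open 47.7
```

```bash
python3 -m crank '[{"x":0,"y":0,"z":0.04,"roll":0},{"x":0,"y":0,"z":0,"roll":0}]' >/dev/null; python3 st.py;python3 -m crank '[{"x":0,"y":0,"z":0.04,"roll":0},{"x":0,"y":0,"z":0,"roll":0}]' >/dev/null; python3 st.py
```

```text
t 18.88 stand x 0.4 y 16.1 rollz 93.7 mm | F x 0.7 y -6.4 z 0.4 | M x -0.87 y -0.05 z -0.04 | open 47.9
t 19.12 stand x 0.6 y 16.2 rollz 91.6 mm | F x 0.3 y -7.2 z 0.4 | M x -0.84 y -0.04 z 0.00 | open 48.1
```

```bash
python3 -m crank '[{"x":0,"y":0,"z":-0.02,"roll":0},{"x":0,"y":0,"z":0,"roll":0},{"x":0,"y":0,"z":0,"roll":0}]' >/dev/null; python3 st.py;python3 -m crank '[{"x":-0.08,"y":0,"z":0,"roll":0},{"x":0,"y":0,"z":0,"roll":0},{"x":0,"y":0,"z":0,"roll":0}]' >/dev/null; python3 st.py; python3 - <<'E'
from h import *
snap('side','side13');snap('top','top13')
crop('side13',110,150,260,270,5,'c8')
crop('top13',170,120,250,180,10,'c9')
E
```

```text
t 19.50 stand x 0.5 y 16.1 rollz 92.4 mm | F x 1.3 y -7.1 z -2.0 | M x -0.98 y -0.15 z -0.07 | open 48.1
t 19.88 stand x 0.5 y 11.5 rollz 92.5 mm | F x 0.6 y -6.2 z -1.8 | M x -0.81 y -0.17 z -0.11 | open 48.2
```

View pics/c8.png

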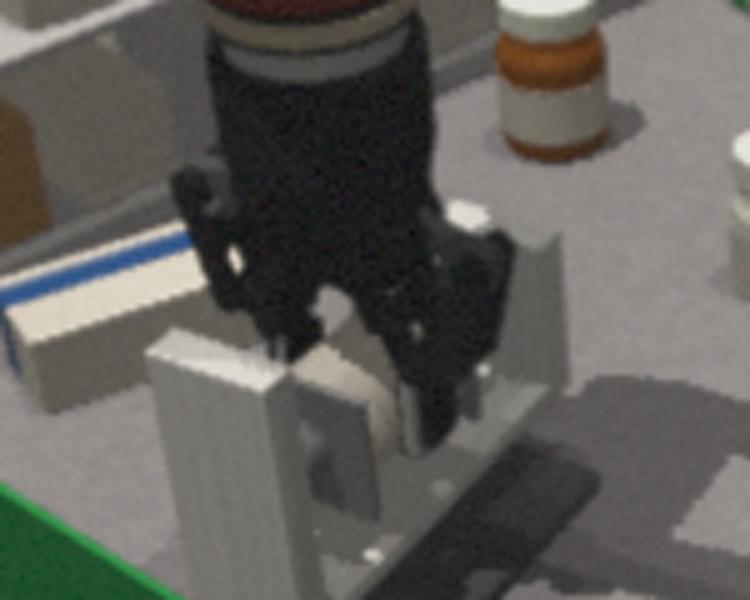

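View pics/c9.png

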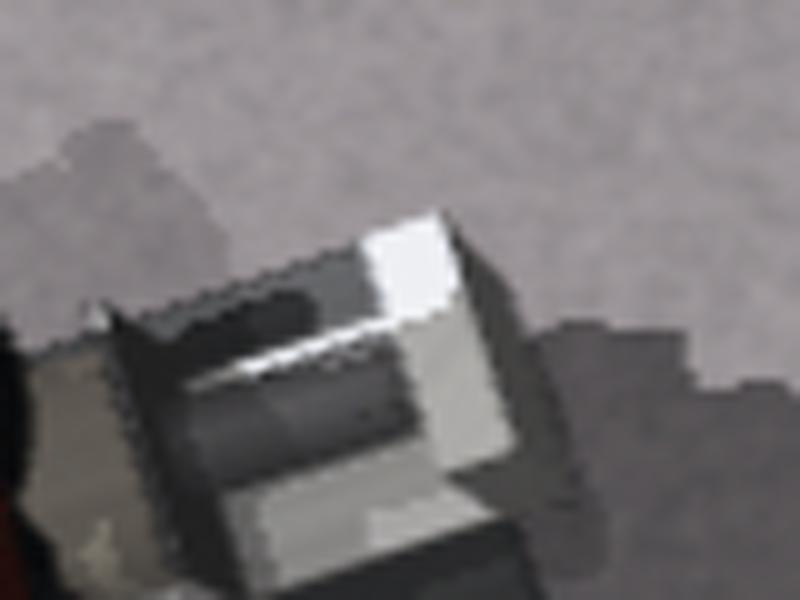

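```bash
python3 - <<'E'
from h import *
T=load('top13')
for cx,cy,a in((.5335,.2485,.293),(.5345,.2488,.2965)):
  y=np.array([-np.sin(a),np.cos(a),0]);x=np.array([np.cos(a),np.sin(a),0]);c=np.array([cx,cy,0])
  for yy in(-.055,-.077):
    P=c+yy*y+[0,0,.0925]
    print(yy,[((proj(T,P+s*.011*x)-(170,120))*10).round() for s in(-1,0,1)])
  print([((proj(T,c-.077*y+s*.025*x+[0,0,.112])-(170,120))*10).round() for s in(-1,1)])
d=cv2.imread('pics/c9.png',0)
for u in(230,260,300,350,380):
  print(u,d[330:510:8,u])
E
```

```text
-0.055 [array([337., 460.]), array([321., 409.]), array([305., 358.])]
-0.077 [array([440., 426.]), array([423., 375.]), array([407., 324.])]
[array([443., 478.]), array([366., 241.])]
-0.055 [array([336., 454.]), array([319., 403.]), array([303., 352.])]
-0.077 [array([438., 420.]), array([421., 369.]), array([405., 318.])]
[array([441., 472.]), array([364., 235.])]
230 [ 36  35  34  38  76 120 104  50  56  59  64  70  72  69  66  62  58  53
  51  43  62  87  91]
260 [ 45  41  57 111 229 170  67  64  70  67  69  71  69  65  62  58  54  50
  45  69  94 114 125]
300 [ 43 104 194 189 113  69  67  75  81  84  84  80  75  69  62  54  46  54
  93 132 141 135 137]
350 [213 208 107 112  75  69  81  83  81  79  73  68  65  60  50  59  96 134
 136 136 139 141 140]
380 [193 112  84  63  67  77  81  77  77  72  69  65  58  49  64 108 138 136
 137 140 141 140 146]
```

```bash
python3 -m crank '[{"x":-0.05,"y":0.02,"z":0,"roll":0},{"x":0,"y":0,"z":0,"roll":0},{"x":0,"y":0,"z":0,"roll":0}]' >/dev/null; python3 st.py;python3 -m crank '[{"x":-0.05,"y":0,"z":0,"roll":0},{"x":0,"y":0,"z":0,"roll":0},{"x":0,"y":0,"z":0,"roll":0}]' >/dev/null; python3 st.py; python3 -m crank '[{"x":-0.05,"y":0,"z":0,"roll":0},{"x":0,"y":0,"z":0,"roll":0},{"x":0,"y":0,"z":0,"roll":0}]' >/dev/null; python3 st.py;
```

```text
t 20.35 stand x 0.7 y 8.8 rollz 92.1 mm | F x -1.8 y -5.3 z -1.7 | M x -0.67 y 0.17 z 0.13 | open 48.2
t 20.73 stand x 0.8 y 6.0 rollz 92.0 mm | F x -1.0 y -4.0 z -0.2 | M x -0.60 y 0.24 z 0.13 | open 48.2
t 21.10 stand x 1.0 y 3.1 rollz 92.0 mm | F x -3.2 y -4.9 z -1.8 | M x -0.48 y 0.32 z 0.20 | open 48.1
```

```bash
python3 -m crank '[{"x":0,"y":-0.01,"z":0,"roll":-0.17},{"x":0,"y":0,"z":0,"roll":0},{"x":0,"y":0,"z":0,"roll":0}]' >/dev/null; python3 st.py;python3 -m crank '[{"x":-0.04,"y":0,"z":0,"roll":0},{"x":0,"y":0,"z":0,"roll":0},{"x":0,"y":0,"z":0,"roll":0}]' >/dev/null; python3 st.py;  python3 - <<'E'
from h import *
snap('top','top14')
crop('top14',170,120,250,180,10,'c9')
E
```

```text
t 21.48 stand x 1.4 y 3.1 rollz 92.5 mm | F x 2.5 y -3.2 z -2.0 | M x -0.65 y -0.37 z -0.19 | open 48.1
t 21.85 stand x 0.9 y 0.8 rollz 92.3 mm | F x 2.1 y -3.7 z -2.5 | M x -0.45 y -0.31 z -0.21 | open 48.1
```

View pics/c9.png

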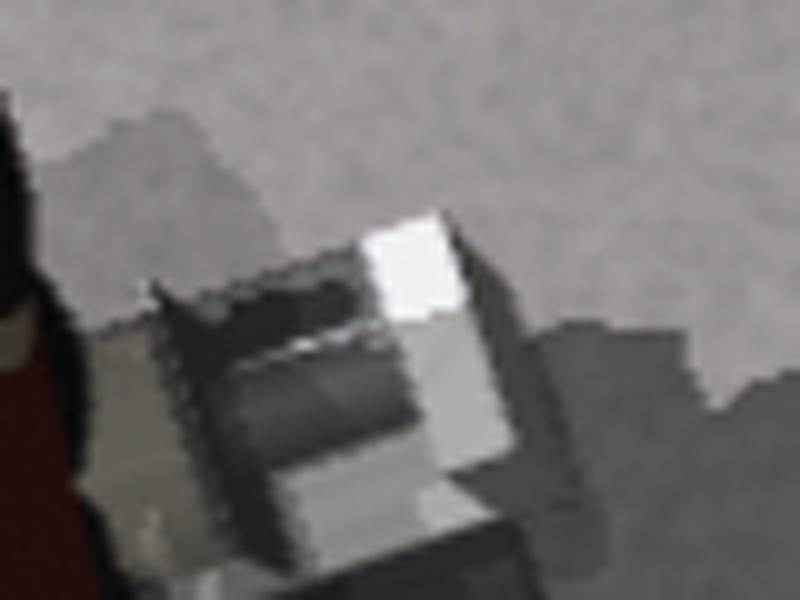

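```bash
python3 - <<'E'
from h import *
T=load('top14')
cx,cy,a=(.5345,.2488,.2965)
y=np.array([-np.sin(a),np.cos(a),0]);x=np.array([np.cos(a),np.sin(a),0]);c=np.array([cx,cy,0])
for c0 in(0,.005,.010):
  for yy in(-.036,-.032):
    print(c0,yy,[((proj(T,c+(yy+c0)*y+s*.028*x+[0,0,.0925+.028])-(170,120))*10).round() for s in(-1,1)],((proj(T,c+(yy+c0)*y-.028*x+[0,0,.0925-.028])-(170,120))*10).round())
E
```

```text
0 -0.036 [array([240., 547.]), array([153., 279.])] [304. 576.]
0 -0.032 [array([221., 553.]), array([134., 285.])] [286. 582.]
0.005 -0.036 [array([216., 555.]), array([129., 287.])] [281. 584.]
0.005 -0.032 [array([197., 561.]), array([110., 293.])] [263. 590.]
0.01 -0.036 [array([192., 563.]), array([105., 295.])] [259. 591.]
0.01 -0.032 [array([173., 569.]), array([ 86., 301.])] [241. 597.]
```

```bash
python3 -m crank '[{"x":-0.025,"y":-0.005,"z":0,"roll":0},{"x":0,"y":0,"z":0,"roll":0},{"x":0,"y":0,"z":0,"roll":0}]' >/dev/null; python3 st.py;python3 -m crank '[{"x":-0.025,"y":-0.005,"z":0,"roll":0},{"x":0,"y":0,"z":0,"roll":0},{"x":0,"y":0,"z":0,"roll":0}]' >/dev/null; python3 st.py
```

```text
t 22.27 stand x 0.8 y 0.7 rollz 92.3 mm | F x 3.1 y 3.6 z -3.2 | M x 0.54 y -0.58 z 0.01 | open 48.0
t 22.65 stand x 0.8 y 0.8 rollz 92.4 mm | F x 4.9 y 8.2 z -4.0 | M x 1.23 y -0.75 z 0.05 | open 48.2
```

```bash
python3 -m crank '[{"x":0.04,"y":-0.01,"z":0,"roll":0},{"x":0,"y":0,"z":0,"roll":0}]' >/dev/null; python3 st.py;python3 -m crank '[{"x":0,"y":0,"z":0,"roll":0},{"x":0,"y":0,"z":0,"roll":0},{"x":0,"y":0,"z":0,"roll":0},{"x":0,"y":0,"z":0,"roll":0},{"x":0,"y":0,"z":0,"roll":0},{"x":0,"y":0,"z":0,"roll":0}]' 0 80 >/dev/null; python3 st.py;python3 - <<'E'
from h import *
snap('top','top15');snap('side','side15')
crop('top15',100,100,260,220,5,'c9')
crop('side15',110,130,260,250,5,'c8')
E
```

```text
t 22.90 stand x -0.3 y 0.7 rollz 92.4 mm | F x 2.5 y 2.1 z -1.8 | M x 0.24 y -0.42 z 0.04 | open 48.2
t 23.65 stand x -0.4 y 0.2 rollz 92.2 mm | F x 0.4 y 0.2 z -0.1 | M x -0.02 y -0.04 z -0.03 | open 85.7
```

View pics/c8.png

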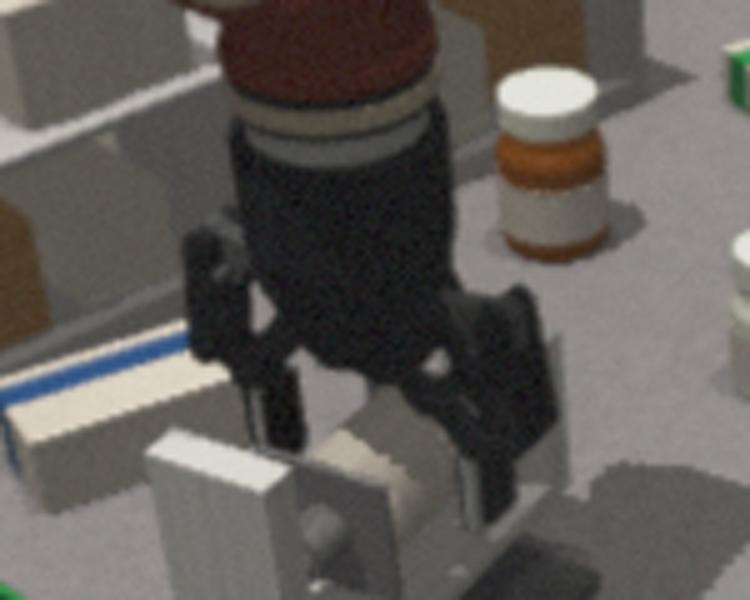

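View pics/c9.png

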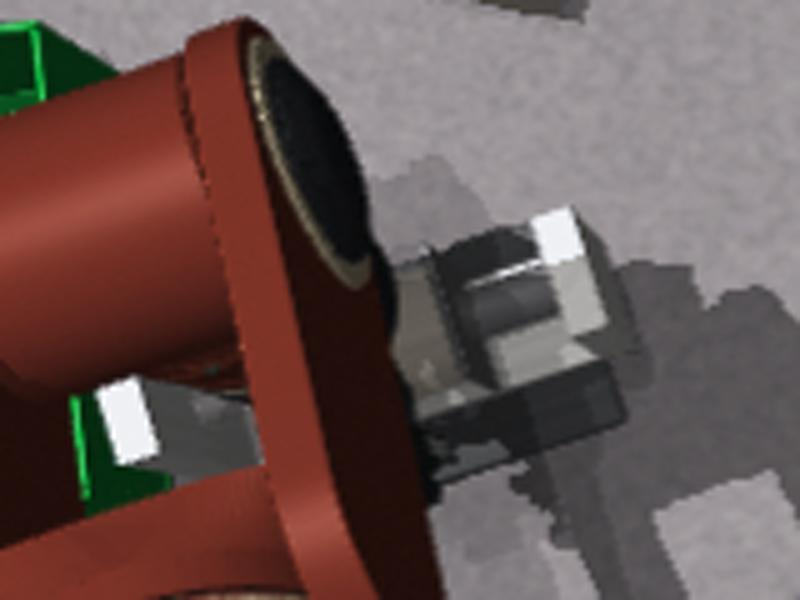

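Released and the spindle stays held. Retreat straight up and check.

```bash
python3 -m crank '[{"x":0,"y":0,"z":-0.2,"roll":0},{"x":0,"y":0,"z":-0.4,"roll":0},{"x":0,"y":0,"z":-0.8,"roll":0},{"x":0,"y":0,"z":-0.8,"roll":0},{"x":0,"y":0,"z":-0.4,"roll":0},{"x":-0.9,"y":-0.4,"z":0,"roll":0},{"x":-0.9,"y":-0.4,"z":0,"roll":0},{"x":-0.9,"y":-0.4,"z":0,"roll":0},{"x":-0.9,"y":-0.4,"z":0,"roll":0},{"x":0,"y":0,"z":0,"roll":0}]'; python3 -m crank '[{"x":-0.9,"y":-0.4,"z":0,"roll":0},{"x":-0.9,"y":-0.4,"z":0,"roll":0},{"x":0,"y":0,"z":0,"roll":0}]'; python3 - <<'E'
from h import *
snap('top','top16');snap('side','side16')
crop('top16',100,110,260,220,5,'c9')
crop('side16',130,180,250,290,5,'c8')
E
```

```text
t: 25.0
tool_pos: [0.5083, 0.0101, 0.2058]
tool_rot: [1.853, 2.535, 0.0]
contact_force: [-0.5, 0.4, -0.1]
opening: 0.0853
t: 25.38
tool_pos: [0.4961, -0.1064, 0.2055]
tool_rot: [1.852, 2.536, 0.0]
contact_force: [0.5, 0.8, 0.6]
opening: 0.0852
```

View pics/c8.png

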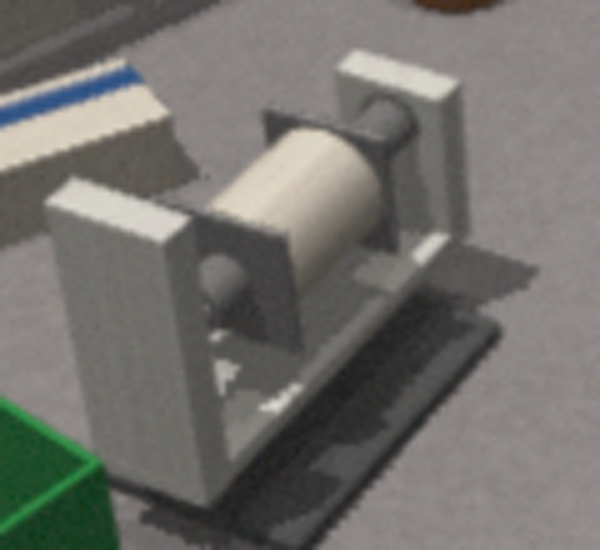

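View pics/c9.png

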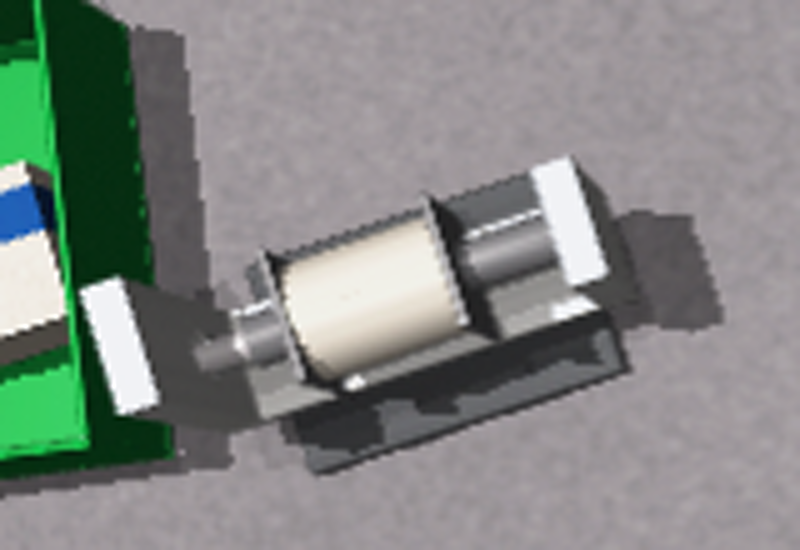

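View pics/top16.png

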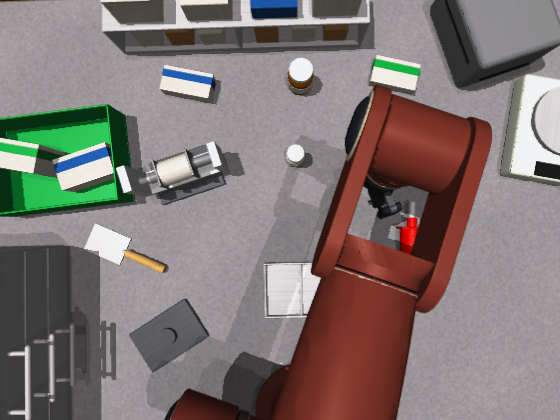

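```bash
python3 - <<'E'
from h import *
from scipy.optimize import least_squares
T=load('top16');cx,cy,a=.5339,.2488,.2965
o=np.array([[430,195],[468,325],[265,255],[310,381]])/5+[100,110]
L=[(.028,-.034),(-.028,-.034),(.028,.034),(-.028,.034)]
def P(p,l,z):
    th=a+p[2];x=np.array([np.cos(a),np.sin(a)]);y=np.array([-np.sin(a),np.cos(a)])
    q=np.array([cx,cy])+p[0]*x+p[1]*y+l[0]*np.array([np.cos(th),np.sin(th)])+l[1]*np.array([-np.sin(th),np.cos(th)])
    return [*q,z]
f=lambda p:np.concatenate([proj(T,P(p,l,.1185))-u for l,u in zip(L,o)])
r=least_squares(f,[0,0,0],x_scale=[.01,.01,.1]);print(r.x.round(4),r.fun.round(1))
E
```

```text
[-0.0012 -0.0016  0.0147] [-0.7 -0.2  0.8  0.4 -0.  -0.8 -0.1  0.6]
```

```bash
python3 -c "
from station import ctrl
print(ctrl.finish_job())"
```

```text
the job is handed in; nothing more can be done
None
```

The label roll is in its stand, with the nose in the tall cheek's small cup and the fixed end in the low cheek's large cup. I handed the job in at about 25.5 s; no verdict was reported.

**What I did:** I gripped the roll between its flanges and pressed the nose against the tall cheek above the cup, compressing it about 30 mm. I then lowered it until the nose dropped into the small cup, seen as the spring force falling from about 9 N to 6.5 N. Next I drew the spindle back into the large cup until it bottomed, seen as the axial force reversing to +3.6 N and then +8 N. Finally I released it and moved the arm clear.

**Last checks:**
- After release the gripper read no contact force, and the spindle stayed put in both camera views.
- A fit to the last top picture puts the roll centre about 1.2 mm off the cup line in x, with the axis about 0.015 rad off. Both are within limits.
- The same fit puts the roll about 1.6 mm toward the low cheek, which is within the fit and camera error.
- The jars, cartons and spatula look unmoved in the last picture.

**What failed or disagreed:**
- **First grasp:** it closed on top of the roll with a push of about 36 N, and the spindle did not visibly move. The fingertips stood about 35 mm higher than the reported tool position implied, so I corrected for that from touch and camera.
- **Cup height:** the cameras gave 92–93 mm. The nose was fully in at a roll height of about 92–94 mm. The final height was not measured separately.

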